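# Set, pin, clamp and bolt a slotted post-base plate

### The job

Set up the adjustable post base in the blue jig: slide the slotted plate by its upright lug until its red lines meet the red lines on the grey block, push the yellow-headed drift pin fully down through the plate's pin hole into the block to line the holes up, and only then turn the red clamp handle clockwise to its stop. With the pin still in, drop every bolt that stands in the wooden rack fully home into a corner hole of the plate; then put the pin back into the rack and seat the loose U-shaped post shoe flat on the plate's two brass pegs, either way round. Leave the hammer, spanner, mug, tape measure and jar where they are; the shoe may get knocked aside while you work, so check it.

Things in the scene. Friction and masses are not known exactly. Their poses are not given: they have to be found in the camera images.
- block: grey block, 270 x 170 x 56 mm, fixed on the blue jig bed (10 mm thick); origin at the centre of its underside (z = 10 mm), x along its 270 mm side. Under the plate. Through holes: four corner holes (18.5 mm wide) at x = +-90, y = +-48 mm, pin hole (15.5 mm) at x = 5, y = -45 mm. Two rails of the jig flank it at x = +-149 mm, tops 32 mm above the table.
- block_mid (a point): centre of the grey block's top face (z = 66 mm); axes as the block. The red lines on the block run through it along x.
- plate_mid (a point): centre of the top face (z = 74 mm) of the bright slotted plate, 220 (x) x 160 (y) x 8 mm, which slides along its own y on the grey block; axes as the block. Its red line is its x axis. Same holes as the block, lined up when this point is straight above block_mid. Two slots along y at x = +-50 mm; a nut 10 mm high stands in the +x slot, the clamp handle in the other.
- peg_mid (a point): point midway between the plate's two brass pegs, on its top face, at x = 5, y = 12 mm of plate_mid; axes as the plate. The pegs, 10 mm in diameter and 15 mm tall with conical tips, stand 14 mm to either side along x.
- lug_top (a point): middle of the top edge of the plate's upright lug, 70 mm along x, 8 mm thick along y, top 34 mm above the plate's top face, at y = -76 mm of the plate: grip it across its thickness to slide the plate along y. It moves with the plate. Sliding needs about 4 N.
- plate (a joint): slide of the plate, m, 0 to 0.065; grows as the plate moves towards its own +y; stays where left.
- clamp (a joint): angle of the red clamp handle, rad: 0 loose, 1.4 the stop (tight); grows clockwise seen from above. About 0.08 N m; stays where left.
- clamp_grip (a point): grip point of the red clamp handle, a bar 50 mm long (its x axis), 14 mm wide (its y axis), 26 mm tall, on the turning axis in the plate's -x slot; the bar's top is 10 mm above this point, its lower edge 16 mm below; axes turn with the handle. At 0 the bar lies along the plate's x.
- rack: fixed wooden rack, 216 (x) x 46 (y) x 60 mm tall; origin at the centre of its underside. Five through holes, 18.5 mm wide, at x = -84, -42, 0, 42, 84 mm, y = 0; the bolts present and the pin stand in them in any order.
- pin: drift pin: yellow round head 22 mm in diameter and 45 mm tall, below it a dark shank 14 mm in diameter, 55 mm long, its last 20 mm tapering to 5 mm. Origin at the underside of the head, z up along the head; 0.2 kg. Fully in, the head rests on the plate (or rack).
- shoe: loose bright post shoe, a U channel on a foot: foot 60 (x) x 52 (y) x 8 mm, walls 6 mm thick to 80 mm height, two at y = +-23 mm, one at x = -27 mm, open towards +x. Origin at the centre of its underside; two through holes of 12.5 mm at x = +-14 mm, y = 0 fit the brass pegs. 0.45 kg. Grip it across its 52 mm width. Seated, its origin is at peg_mid.
- block_hole1 (a point): centre of the mouth of the block's corner hole at x = -90, y = -48 mm, on its top face; axes as the block.
- block_hole2 (a point): centre of the mouth of the block's corner hole at x = -90, y = 48 mm, on its top face; axes as the block.
- block_hole3 (a point): centre of the mouth of the block's corner hole at x = 90, y = -48 mm, on its top face; axes as the block.
- block_hole4 (a point): centre of the mouth of the block's corner hole at x = 90, y = 48 mm, on its top face; axes as the block.
- bolt1: hexagon-head bolt (may be absent): head 32 mm over corners, 28 mm over flats, 18 mm tall, shank 16 mm in diameter, 48 mm long with an 8 mm tapered tip. Origin at the underside of the head, z up through the head; 0.13 kg. It stands head up in the rack; fully home, the head rests on the plate.
- bolt2: hexagon-head bolt (may be absent): head 32 mm over corners, 28 mm over flats, 18 mm tall, shank 16 mm in diameter, 48 mm long with an 8 mm tapered tip. Origin at the underside of the head, z up through the head; 0.13 kg. It stands head up in the rack; fully home, the head rests on the plate.
- bolt3: hexagon-head bolt (may be absent): head 32 mm over corners, 28 mm over flats, 18 mm tall, shank 16 mm in diameter, 48 mm long with an 8 mm tapered tip. Origin at the underside of the head, z up through the head; 0.13 kg. It stands head up in the rack; fully home, the head rests on the plate.
- bolt4: hexagon-head bolt (may be absent): head 32 mm over corners, 28 mm over flats, 18 mm tall, shank 16 mm in diameter, 48 mm long with an 8 mm tapered tip. Origin at the underside of the head, z up through the head; 0.13 kg. It stands head up in the rack; fully home, the head rests on the plate.
- spanner: steel spanner 190 mm long lying on the far right; bystander, loose, to be left alone; origin at its underside.
- hammer: hammer lying near the robot, to the left; bystander, loose, to be left alone; origin at its underside.
- mug: blue mug with a handle, 80 mm wide, 90 mm tall, on the far right; bystander, loose, to be left alone; origin at its underside.
- tape: yellow tape measure, 70 x 40 x 62 mm, beyond the work; bystander, loose, to be left alone; origin at its underside.
- jar: pale closed jar, 70 mm wide, 90 mm tall, on the right; bystander, loose, to be left alone; origin at its underside.
Not all that is in view belongs to the job. What is shaped like the bolt3 but green is not meant. Leave any orange or turquoise look-alike of the bolt2 alone.

How it is judged:
By the outcome, as a careful person would: the job done as asked, in the order asked, and still so for the second after the job is handed in, with the robot touching nothing.
Of bolt1, bolt2, bolt3, bolt4 only 2 to 4 are there at a start; the rules pass over those that are not, and their reading is None.
At some moment in a run one of shoe may be knocked a few centimetres aside while the robot is not near it.
It also fails if it takes over 210 s, if anything falls off the work surface, if the arm or the gripper's body presses on something with over 40 N, if the wrist force passes 120 N, or if a joint passes its speed limit or range.

### The arm

A 6-joint arm with a two-finger parallel gripper is mounted at the origin on the work surface. World frame = base frame: x ahead of the robot, y to its left, z up, the work surface at z = 0. Lengths are in m, angles in rad, forces in N, time in s.
With the tool pointing down it reaches from about 0.25 to 0.725 m from the base axis. Payload 4 kg.
Tool frame: the origin (TCP) lies on the centre line of the jaws, within the pads' length; the fingertips stand ahead of it and the grasp point (between the pads) lies 3 mm ahead of it (bot.tcp_to_tips is the z of the fingertips in the tool frame, in m); z points along the fingers, y is the line along which they close (so a half turn about z gives the same grasp; the last joint's range is limited). The gripper opens to 85 mm and grips with 20 to 120 N. Pads are 22 mm wide; open, the fingers measure 114 mm over their backs; the gripper's body (76 mm by 85 mm) begins 54 mm behind the grasp point. The pads swing forward as they close: fully open they stand 13 mm farther back than shut.
Start: joints at [-1.311, 0.241, 0.005, 1.335, 0, 1.571], TCP at [0.128, -0.483, 0.253] pointing down, gripper open.
Joint ranges: [-2.72, 2.72], [-1.05, 1.87], [-1.09, 1.28], [-1.99, 2.15], [-1.42, 1.44], [-3.14, 3.14]. Speed limits (rad/s): [2.79, 2.79, 3.14, 3.14, 3.14, 3.14].

### API

Orientations are given as a unit quaternion [x, y, z, w].
In Python, from workcell import telemetry, camera, camera_params, ticket, boxes_of, cut_out, spot_point, bot gives the robot as it stands.
- The arm moves only by the shell command python3 -m creep 'ROWS'. ROWS is text: rows parted by semicolons, each of 5 numbers parted by spaces: the opening, from 0 (shut) to 1 (fully open), then the shift along the tool's x, y, z in units of 150 mm (1.0 is 150 mm), then the turn about the tool's z in units of 180 degrees (1.0 is 180 degrees). In form: claw x y z turn; .... A call has 1 to 12 rows; each row is the pose to reach, as a shift and turn from the pose commanded when the call began, along the tool's axes at that moment, turning the shorter way round; what a row does not reach only later rows make up. A row lasts 1/8 s, in which the tool goes at most 62.5 mm and 10.7 degrees, less where a joint would pass 70% of its speed; a pose out of reach is approached as far as the arm can. A call with a number of a shift or a turn outside -1 to 1 is refused whole. A call with a gripper value outside its range is refused whole. The fingers move at their own pace and stop on an object; the grip force is fixed at half the most. Time passes only in rows, so rows that repeat a pose let the fingers close. It gives the time, the measured TCP pose, the force, the opening and the grip force at its end, in the units of the state.
- telemetry.get_obs(): the state, without advancing time (a new reading comes with each control period).
- camera(name): name is "scene" or "top" or "wrist"; returns the picture (400x640x3 uint8, red, green, blue); there is no depth.
- camera_params(name): a dict with "camera_matrix" (3x3 intrinsics, pixels), "eye" and "attitude" of the camera in the world. Camera axes: x right, y down, z forward; pixel columns grow to the right and rows downward; lengths in m; the calibration is good to about 2 mm. The wrist camera is an equidistant fisheye: a pixel r from the principal point sees the ray r / f radians off the axis. A picture is of the moment at which its call begins: read the wrist's pose just before it. camera_params takes no time and is no camera call; for the wrist camera it gives the pose at the moment of the call.
- ticket.job_done(): hands the job in; it is judged then, once.
Trained networks look in the newest picture that a camera, given by its name, has taken for a name from the list of things; names that differ only in an ending like _2 or _b are one class to them, and where a whole thing is asked for, a point or a joint stands for the part that bears it (a point fixed in the world has none). Each returns a list of dicts, best first, with "conf" (0 to 1); they miss things now and then, are a little off and sometimes report something else, mostly with a low value. They report only what shows in the picture. A call takes as long as a camera call. They do not tell look-alikes from the thing itself.
- boxes_of(thing, camera): "at" ([x, y, z] in m, in world coordinates, good to about 4 mm: the middle of the surface that is visible of it).
- cut_out(thing, camera): "pixels" (400x640 bool, what is visible of it).
- spot_point(thing, camera): "at" ([x, y, z] in m, in world coordinates, good to about 4 mm: a listed point, or the origin of a listed thing).
The state is a dict: "clock": time; "joint_pos": joint angles; "joint_vel": joint speeds; "tau": joint torques, N m; "eef_pos": TCP position; "tool_rot": TCP orientation; "ft_force": force on the tool from outside, world axes, zero at the start; "ft_torque": the same for the moment, N m; "grip_width": finger opening in m; "grasp_force": force on a finger pad.
Only numpy, scipy, OpenCV 4.12 (cv2) and the standard library are available. Lean on these libraries where they do the work, as an engineer would, in place of code of your own. Each camera call takes 0.05 s, during which the arm holds its last target. There are 200 camera calls.

## Working session

There is one attempt and no reset: what is moved stays moved. The work goes in short steps, Python scripts to look and compute and a shell command to move; the robot and the scene stay as the last step left them, time stands still between calls to the robot, and variables do not carry over. Pictures are saved under pics/ and viewed, at most 14 in all, crops included, and the job is handed in when it is done.

```bash
ls; mkdir -p pics; python3 - <<'E'
from workcell import *
import cv2,numpy as np
o=telemetry.get_obs();print({k:np.round(v,3).tolist() for k,v in o.items()}, bot.tcp_to_tips)
for n in("scene","top"):
    im=camera(n);cv2.imwrite(f"pics/{n}0.png",im[:,:,::-1]);p=camera_params(n);print(n,{k:np.round(v,4).tolist() for k,v in p.items()})
    for t in("plate_mid","lug_top","clamp_grip","rack","pin","shoe","block_mid","peg_mid","block_hole1","block_hole2","block_hole3","block_hole4","bolt1"):
        print(t,[(np.round(d["at"],3).tolist(),round(d["conf"],2)) for d in spot_point(t,n)[:7]])
print(telemetry.get_obs()["clock"])
E
```

```text
pics
{'clock': 0.0, 'joint_pos': [-1.311, 0.241, 0.004, 1.335, -0.0, 1.571], 'joint_vel': [0.0, 0.001, -0.001, 0.0, -0.001, -0.0], 'tau': [-0.001, -37.232, 25.241, 0.017, -0.0, -0.0], 'eef_pos': [0.128, -0.483, 0.252], 'tool_rot': [0.992, 0.13, -0.0, -0.001], 'ft_force': [-0.709, 0.172, -0.017], 'ft_torque': [-0.03, -0.103, 0.006], 'grasp_force': 0.0, 'grip_width': 0.085} 0.022
scene {'camera_matrix': [[487.426, 0.0, 312.2909], [0.0, 487.426, 205.3987], [0.0, 0.0, 1.0]], 'eye': [1.0997, -0.9531, 0.8145], 'attitude': [0.8514, 0.2358, -0.1228, -0.4522]}
plate_mid [([0.548, 0.144, 0.075], 0.57), ([0.557, 0.159, 0.071], 0.26)]
lug_top [([0.551, 0.069, 0.106], 0.66), ([0.398, -0.447, -0.001], 0.38), ([0.558, -0.12, -0.001], 0.23)]
clamp_grip [([0.503, 0.177, 0.112], 0.54)]
rack [([0.557, -0.118, -0.004], 0.68), ([0.732, -0.078, 0.002], 0.61), ([0.551, 0.181, 0.006], 0.32)]
pin [([0.601, -0.123, 0.062], 0.6)]
shoe [([0.507, -0.278, 0.002], 0.92)]
block_mid [([0.55, 0.182, 0.069], 0.71)]
peg_mid [([0.556, 0.157, 0.072], 0.91), ([0.644, 0.226, 0.066], 0.5), ([0.546, 0.145, 0.072], 0.21)]
blo
[... 1931 characters left out ...]
13, 0.066], 0.72), ([0.4, -0.448, -0.0], 0.47), ([0.743, -0.254, -0.0], 0.23)]
block_hole3 [([0.648, 0.222, 0.063], 0.89), ([0.46, 0.235, 0.069], 0.81), ([0.457, 0.137, 0.066], 0.79), ([0.638, 0.13, 0.066], 0.72), ([0.4, -0.448, -0.0], 0.47), ([0.743, -0.254, -0.0], 0.23)]
block_hole4 [([0.648, 0.222, 0.063], 0.89), ([0.46, 0.235, 0.069], 0.81), ([0.457, 0.137, 0.066], 0.79), ([0.638, 0.13, 0.066], 0.72), ([0.4, -0.448, -0.0], 0.47), ([0.743, -0.254, -0.0], 0.23)]
bolt1 [([0.716, -0.152, 0.047], 0.68), ([0.477, -0.132, 0.057], 0.56), ([0.601, -0.219, 0.051], 0.51), ([0.64, -0.121, 0.062], 0.49), ([0.56, -0.127, 0.058], 0.49), ([0.472, -0.045, 0.05], 0.48), ([0.514, -0.127, 0.057], 0.41)]
1.4
```

View pics/scene0.png

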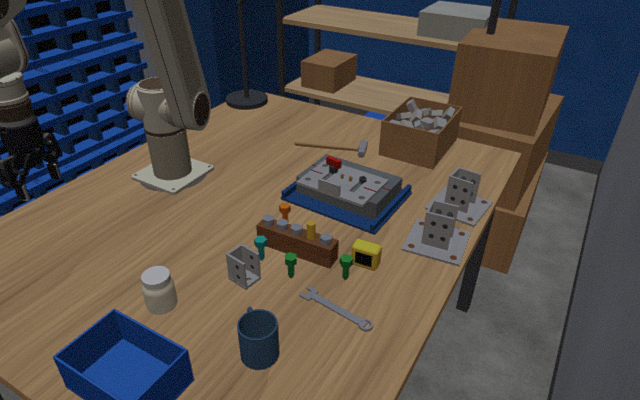

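View pics/top0.png

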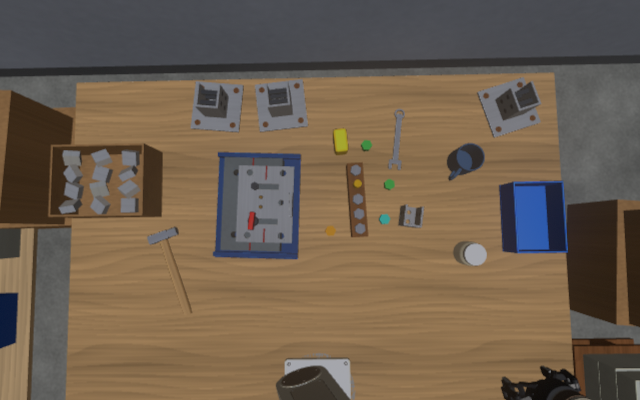

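The pictures show the rack at top (357,200) with four grey bolts and the yellow pin. The plate and jig are at (258,205).

What could be mistaken for a bolt:
- Green look-alikes at (366,145) and (389,184).
- A turquoise look-alike at (384,218).
- An orange look-alike at (330,230).

What could be mistaken for the shoe: the fixed-looking shoes on plates at (215,105), (280,105) and (510,105). The loose shoe is at (411,216).

I choose the grey bolts in the rack and the loose shoe. First I'll move over the rack.

```bash
cat > h.py <<'E'
from workcell import *
import numpy as np,cv2,sys
from scipy.spatial.transform import Rotation as R
def pose():
    o=telemetry.get_obs();return np.array(o["eef_pos"]),R.from_quat(o["tool_rot"])
def yaw():
    x=pose()[1].as_matrix()[:,0];return np.arctan2(x[1],x[0])
def go(p,yw=None):
    """units from the present pose to TCP p with tool-x heading yw"""
    q,r=pose();d=r.inv().apply(np.array(p)-q)/.15
    t=0 if yw is None else -((yw-yaw()+np.pi/2)%np.pi-np.pi/2)/np.pi
    print("go",np.round(d,3),"turn",round(t,4),"yaw",round(np.degrees(yaw()),2),"at",np.round(q,4),"clock",round(telemetry.get_obs()["clock"],1))
def ray(cam,uv,par=None):
    p=par or camera_params(cam);K=np.array(p["camera_matrix"]);a=(np.array(uv,float)-K[:2,2])/K[0,0]
    if cam=="wrist":
        t=np.hypot(*a);v=np.r_[a/t*np.sin(t),np.cos(t)] if t>0 else np.array([0,0,1.])
    else: v=np.r_[a,1]/np.linalg.norm(np.r_[a,1])
    A=np.array(p["attitude"]);A=R.from_quat(A)
    return np.array(p["eye"]),A.apply(v)
def proj(cam,P,par=None):
    p=par or camera_params(cam);K=np.array(p["camera_matrix"])
    v=R.from_quat(p["attitude"]).inv().apply(np.array(P)-p["eye"])
    if cam=="wrist":
        t=np.arctan2(np.hypot(v[0],v[1]),v[2]);a=v[:2]/np.hypot(v[0],v[1])*t
    else:a=v[:2]/v[2]
    return K[0,0]*a+K[:2,2]
def onz(cam,uv,z,par=None):
    e,v=ray(cam,uv,par);return e+v*(z-e[2])/v[2]
def snap(cam,name=None):
    par=camera_params(cam);im=camera(cam)[:,:,::-1].copy()
    if name:cv2.imwrite(f"pics/{name}.png",im)
    return im,par
def sp(t,cam,n=5,c=.3):
    r=[(np.round(d["at"],4).tolist(),round(float(d["conf"]),2)) for d in spot_point(t,cam)[:n] if d["conf"]>c];print(t,r);return r
E
python3 -m creep '1 0.28 -0.14 0 0; 1 0.56 -0.28 0 0; 1 0.83 -0.41 0 0'; python3 -m creep '1 0.28 -0.14 0 0; 1 0.56 -0.28 0 0; 1 0.83 -0.41 0 0' ;python3 -m creep '1 0.28 -0.14 0 0.05; 1 0.47 -0.21 0 0.06;1 0.47 -0.21 0 0.06'
python3 - <<'E'
from h import *
print(telemetry.get_obs()["joint_pos"]);go([.557,-.122,.253],.06)
p=camera_params("wrist");print(p)
im,par=snap("wrist","w1")
for t in("rack","pin","bolt1"):sp(t,"wrist",8)
E
```

```text
clock: 1.78
eef_pos: [0.2338, -0.3909, 0.2534]
tool_rot: [0.992, 0.129, 0.0, 0.0]
ft_force: [0.3, -0.6, -1.1]
grip_width: 0.085
grasp_force: 0.0
clock: 2.15
eef_pos: [0.3386, -0.2993, 0.2535]
tool_rot: [0.992, 0.13, 0.0, 0.0]
ft_force: [0.7, -0.6, 0.2]
grip_width: 0.0854
grasp_force: 0.0
clock: 2.52
eef_pos: [0.3989, -0.2507, 0.2532]
tool_rot: [0.999, 0.038, 0.0, 0.0]
ft_force: [-0.3, 0.2, -0.3]
grip_width: 0.0854
grasp_force: 0.0
[-5.61053518e-01  1.83434466e-01 -6.79646199e-02  1.31920873e+00
  1.17243729e-04  2.50530523e+00]
go [ 1.115 -0.776  0.002] turn 0.0048 yaw 4.31 at [ 0.3989 -0.2507  0.2532] clock 2.5
{'camera_matrix': array([[309.70691629,   0.        , 323.9107449 ],
       [  0.        , 309.70691629, 196.87396527],
       [  0.        ,   0.        ,   1.        ]]), 'eye': array([ 0.48077888, -0.24495417,  0.37415439]), 'attitude': array([ 0.72358242, -0.67053637, -0.11160949,  0.11980308])}
rack [([0.5598, -0.1301, -0.0003], 0.86)]
pin []
bolt1 [([0.4743, -0.1298, 0.0628], 0.97), ([0.4727, -0.0443, 0.0474], 0.94), ([0.5603, -0.1257, 0.0618], 0.9), ([0.5154, -0.1257, 0.0573], 0.7), ([0.5011, -0.1997, 0.0485], 0.56)]
```

View pics/w1.png

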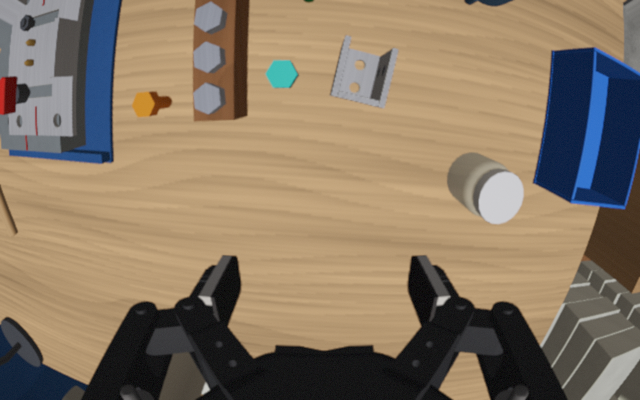

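This wrist view shows three rack bolts at (210,17), (208,57) and (208,98). The orange look-alike is at (146,104), the turquoise one at (283,74) and the shoe at (365,75). Joint 6 will run out of range over the jig, so I turn the tool half round on the way.

```bash
python3 -m creep '1 0.25 -0.12 0 -0.055; 1 0.5 -0.25 0 -0.11;1 0.75 -0.37 0 -0.165;1 1 -0.5 0 -0.22; 1 1 -0.5 0 -0.275;1 1 -0.5 0 -0.33;1 1 -0.5 0 -0.385;1 1 -0.5 0 -0.44; 1 1 -0.5 0 -0.5;1 1 -0.5 0 -0.5' | tail -1;
python3 -m creep '1 0.2 0.2 0 -0.055; 1 0.43 0.38 0 -0.11;1 0.43 0.38 0 -0.165;1 0.43 0.38 0 -0.22; 1 0.43 0.38 0 -0.275;1 0.43 0.38 0 -0.33;1 0.43 0.38 0 -0.385;1 0.43 0.38 0 -0.44; 1 0.43 0.38 0 -0.5;1 0.43 0.38 0 -0.5'
python3 - <<'E'
from h import *
print(telemetry.get_obs()["joint_pos"]);go([.63,.15,.253],-.042)
im,par=snap("wrist","w2")
for t in("rack","pin","bolt1"):sp(t,"wrist",8)
E
```

```text
grasp_force: 0.0
clock: 5.22
eef_pos: [0.5938, -0.0986, 0.2533]
tool_rot: [-0.033, 0.999, -0.0, -0.0]
ft_force: [0.7, 0.1, 0.2]
grip_width: 0.0851
grasp_force: 0.0
[-1.64516141e-01  4.47879098e-01  3.01586397e-01  1.42462853e+00
 -6.77910975e-05 -2.30238863e-01]
go [-0.349  1.638  0.002] turn 0.0343 yaw -176.23 at [ 0.5938 -0.0986  0.2533] clock 5.2
rack [([0.5579, -0.1291, -0.0007], 0.79)]
pin [([0.596, -0.1178, 0.0607], 0.63)]
bolt1 [([0.6006, -0.2191, 0.0508], 0.95), ([0.6424, -0.117, 0.0601], 0.89), ([0.7176, -0.153, 0.0456], 0.71), ([0.5162, -0.1265, 0.0593], 0.66), ([0.5595, -0.1259, 0.0613], 0.63), ([0.4705, -0.0434, 0.0469], 0.63), ([0.5042, -0.2018, 0.0482], 0.62), ([0.4747, -0.1291, 0.0616], 0.58)]
```

View pics/w2.png

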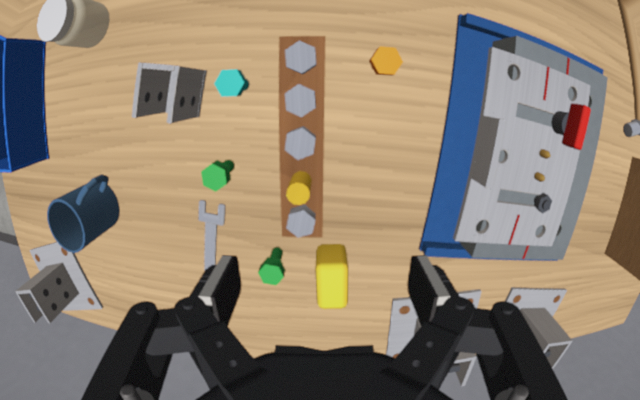

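The close wrist view shows grey bolts at (300,57), (300,101), (300,144) and (301,222). The pin is at (298,190), the plate around (530,150) and the clamp at (577,127). Coloured look-alikes stand off the rack, so the choice is confirmed: rack contents are 4 bolts and the pin. Next I look at the plate from two places.

```bash
python3 -m creep '1 -0.15 0.4 0 0.017; 1 -0.3 0.8 0 0.034; 1 -0.3 0.8 0 0.034' |tail -6
cat > m.py <<'E'
from h import *
go([.63,.15,.253],-.042)
snap("wrist",sys.argv[1])
for t in("plate_mid","block_mid","lug_top","clamp_grip","peg_mid","block_hole1"):sp(t,"wrist",4)
E
python3 m.py w3; python3 -m creep '1 0 0.4 0 0; 1 0 0.8 0 0; 1 0 0.8 0 0' |tail -6;python3 m.py w4
```

```text
clock: 5.8
eef_pos: [0.631, 0.0292, 0.2528]
tool_rot: [0.016, 1.0, 0.0, -0.0]
ft_force: [-0.1, 0.1, -0.1]
grip_width: 0.0857
grasp_force: 0.0
go [ 0.032  0.804 -0.001] turn 0.0034 yaw 178.2 at [0.631  0.0292 0.2528] clock 5.8
plate_mid [([0.547, 0.1431, 0.0742], 0.97)]
block_mid []
lug_top [([0.5073, -0.2777, -0.0039], 0.72), ([0.5466, 0.0605, 0.1106], 0.69)]
clamp_grip [([0.5023, 0.1753, 0.1056], 0.62)]
peg_mid [([0.5552, 0.153, 0.0716], 0.63)]
block_hole1 [([0.4601, 0.2363, 0.0684], 0.8), ([0.6433, 0.2254, 0.0679], 0.69)]
clock: 6.52
eef_pos: [0.6344, 0.1481, 0.2531]
tool_rot: [0.016, 1.0, 0.0, 0.0]
ft_force: [0.6, -0.3, -0.6]
grip_width: 0.0859
grasp_force: 0.0
go [0.03  0.012 0.001] turn 0.0035 yaw 178.22 at [0.6344 0.1481 0.2531] clock 6.5
plate_mid [([0.5513, 0.1424, 0.0762], 0.86)]
block_mid []
lug_top [([0.5465, 0.0629, 0.1118], 0.97)]
clamp_grip [([0.4745, -0.1307, 0.0614], 0.49)]
peg_mid [([0.7503, -0.2546, 0.0036], 0.47)]
block_hole1 [([0.6424, 0.2252, 0.0666], 0.73), ([0.4604, 0.2338, 0.0675], 0.72)]
```

View pics/w4.png

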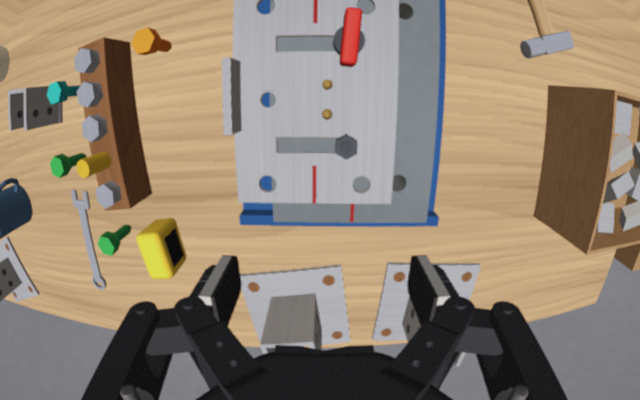

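The wrist view shows the plate's red lines at (315,8) and (314,184), and the block's line at (352,213). The lug is at (232,95), the pegs at (327,84) and (327,114), the clamp at (350,38) and the pin hole at (267,100). I'll zoom in to measure these precisely.

```bash
python3 - <<'E'
from h import *
im=cv2.imread("pics/w4.png");c=cv2.resize(im[0:225,222:448],None,fx=2.6,fy=2.6,interpolation=cv2.INTER_CUBIC)
cv2.imwrite("pics/w4z.png",c)
K=camera_params("wrist");print(K["eye"])
for n,z,uvs in(("plate",.074,[(264,5),(366,5),(266,183),(361,184),(267,100),(327,84),(327,114),(315,8),(314,184)]),("block",.066,[(405,11),(399,183),(352,213)]),("lug",.108,[(232,58),(232,134)])):
    for uv in uvs: print(n,uv,np.round(onz("wrist",uv,z,K),4))
g=cv2.cvtColor(im,cv2.COLOR_BGR2GRAY)
# red pixels
h=cv2.cvtColor(im,cv2.COLOR_BGR2HSV);red=((h[...,0]<8)|(h[...,0]>172))&(h[...,1]>120)&(h[...,2]>70)
n,l,s,ce=cv2.connectedComponentsWithStats(red.astype(np.uint8))
for i in range(1,n):
    if s[i,4]>12:print(s[i],ce[i])
E
```

```text
[0.55029244 0.14576735 0.37444212]
plate (264, 5) [0.4562 0.0919 0.074 ]
plate (366, 5) [0.461  0.1895 0.074 ]
plate (266, 183) [0.6358 0.0836 0.074 ]
plate (361, 184) [0.6406 0.1804 0.074 ]
plate (267, 100) [0.5522 0.091  0.074 ]
plate (327, 84) [0.5399 0.1493 0.074 ]
plate (327, 114) [0.569  0.1483 0.074 ]
plate (315, 8) [0.4635 0.1408 0.074 ]
plate (314, 184) [0.6389 0.1327 0.074 ]
block (405, 11) [0.4634 0.23   0.066 ]
block (399, 183) [0.6432 0.2221 0.066 ]
block (352, 213) [0.6752 0.1716 0.066 ]
lug (232, 58) [0.512  0.0682 0.108 ]
lug (232, 134) [0.5795 0.0634 0.108 ]
[314   0   3  23  67] [315.          10.67164179]
[340   8  22  58 965] [350.46528497  36.38549223]
[313 166   3  37 105] [313.94285714 183.40952381]
[350 204   4  18  48] [351.66666667 212.52083333]
```

View pics/w4z.png

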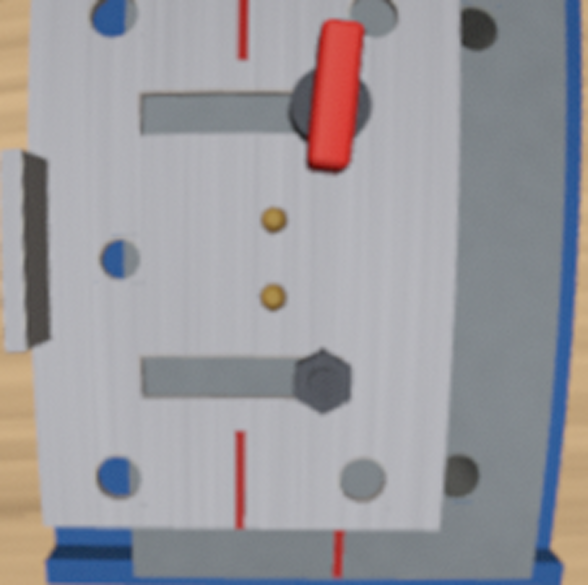

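```bash
python3 - <<'E'
from h import *
go([.5455,.063,.106],-.0465)
p=camera_params("wrist");print(p["eye"])
p=camera_params("top");K=p["camera_matrix"]
im=cv2.imread("pics/top0.png")[140:270,200:315];cv2.imwrite("pics/topz.png",cv2.resize(im,None,fx=4.5,fy=4.5,interpolation=cv2.INTER_CUBIC))
for P in([.5511,.1781,.066],[.5511+.0022,.1781+.048,.066],[.5444,.0606,.108]):
    print(proj("top",P),(proj("top",P)-[200,140])*4.5)
E
```

```text
go [ 0.575 -0.556  0.983] turn 0.0027 yaw 177.82 at [0.6348 0.1431 0.2535] clock 6.9
[0.55029244 0.14576735 0.37444212]
[252.77345242 203.27222942] [237.48053589 284.72503239]
[236.22420057 202.7875804 ] [163.00890257 282.5441118 ]
[292.2757678  203.96062437] [415.24095511 287.82280967]
```

View pics/topz.png

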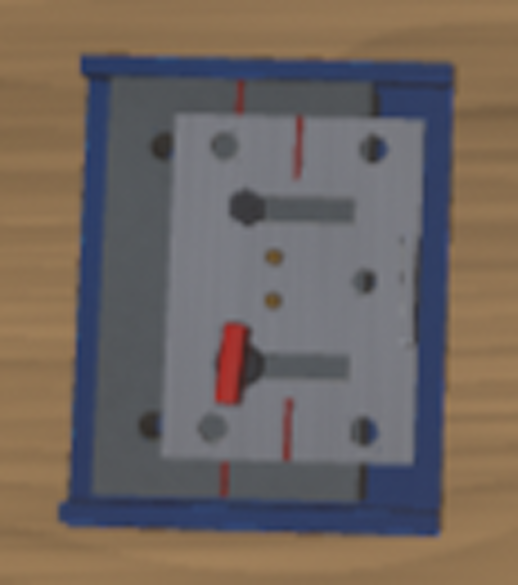

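The top crop shows the block's red lines at about x = 240 to 225 and the plate's at about 299 to 288, roughly 41 mm to slide. Wrist and top calibrations differ by about 3 mm in y, and gripping the lug will settle that.

```bash
python3 -m creep '1 0.28 -0.28 0.2 0.003; 1 0.575 -0.545 0.4 0.005; 1 0.575 -0.545 0.7 0.005; 1 0.575 -0.545 0.9 0.005; 1 0.575 -0.545 0.983 0.005; 1 0.575 -0.545 0.983 0.005;1 0.575 -0.545 0.983 0.005' | head -5
python3 - <<'E'
from h import *
for i in range(2):
    o=telemetry.get_obs();print(o["eef_pos"],o["joint_pos"],camera_params("wrist")["eye"],yaw()*57.3);snap("wrist","w5")
go([.5455,.063,.106],-.0465)
E
```

```text
clock: 7.75
eef_pos: [0.5469, 0.0663, 0.1073]
tool_rot: [0.026, 1.0, 0.0, 0.001]
ft_force: [-0.8, -0.1, -0.0]
grip_width: 0.0854
[0.54690391 0.06633705 0.10726827] [ 1.20708600e-01  4.42387863e-01 -1.03427837e-01  1.02224636e+00
 -5.16158916e-06  1.72003170e-01] [0.46210373 0.07002825 0.22798786] 177.07404403791458
[0.54696476 0.06644287 0.10740927] [ 1.20879966e-01  4.42115673e-01 -1.03454663e-01  1.02210962e+00
  6.57744188e-06  1.72067027e-01] [0.46210013 0.07010178 0.22805875] 177.08019353520365
go [ 0.008 -0.024  0.009] turn -0.0014 yaw 177.08 at [0.5468 0.0665 0.1073] clock 7.8
```

View pics/w5.png

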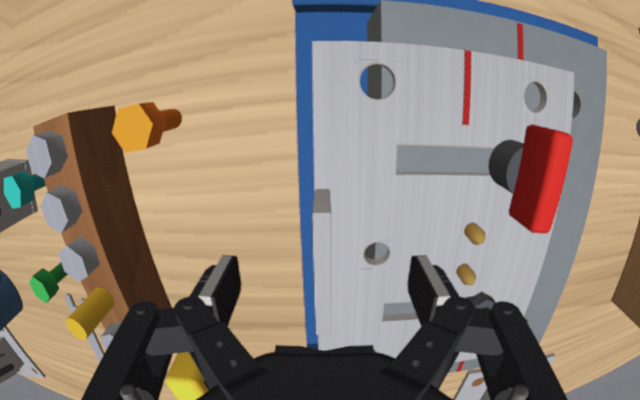

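```bash
python3 -m creep '0 0 0 0 0;0 0 0 0 0;0 0 0 0 0;0 0 0 0 0;0 0 0 0 0;0 0 0 0 0;0 0 0 0 0;0 0 0 0 0'
python3 - <<'E'
from h import *
im,K=snap("wrist","w6")
def redl(im,x0=300):
    h=cv2.cvtColor(im,cv2.COLOR_BGR2HSV);red=((h[...,0]<8)|(h[...,0]>172))&(h[...,1]>110)&(h[...,2]>60)
    n,l,s,ce=cv2.connectedComponentsWithStats(red.astype(np.uint8))
    for i in range(1,n):
        if s[i,4]>12 and s[i,2]<20:
            y,x=np.where(l==i);f=np.polyfit(y,x,1);e=[np.polyval(f,v) for v in(y.min(),y.max())]
            print(s[i],np.round(e,1),[[np.round(onz("wrist",(a,b),z,K)[:2],4).tolist() for a,b in zip(e,(y.min(),y.max()))] for z in(.066,.074)])
redl(im);print(K["eye"],pose()[0])
E
```

```text
clock: 8.85
eef_pos: [0.5455, 0.0661, 0.106]
tool_rot: [0.026, 1.0, -0.0, 0.0]
ft_force: [-1.6, -1.6, 3.4]
grip_width: 0.0069
grasp_force: 60.1
[519  25   6  37 189] [521.4 522.3] [[[0.4157, 0.1878], [0.4381, 0.1871]], [[0.418, 0.182], [0.4392, 0.1813]]]
[465  53   8  75 443] [470.  467.7] [[[0.4373, 0.1508], [0.479, 0.1492]], [[0.4385, 0.1468], [0.4781, 0.1452]]]
[0.46104317 0.06985778 0.2269093 ] [0.54550609 0.06610536 0.10596039]
```

```bash
cat > line.py <<'E'
from h import *
im,K=snap("wrist","w_"+sys.argv[1])
h=cv2.cvtColor(im,cv2.COLOR_BGR2HSV);red=((h[...,0]<8)|(h[...,0]>172))&(h[...,1]>110)&(h[...,2]>60)
n,l,s,ce=cv2.connectedComponentsWithStats(red.astype(np.uint8))
for i in range(1,n):
    if s[i,4]>12 and s[i,2]<25:
        y,x=np.where(l==i);f=np.polyfit(y,x,1);e=[np.polyval(f,v) for v in(y.min(),y.max())]
        print(s[i],np.round(e,1),[[np.round(onz("wrist",(a,b),z,K)[:2],4).tolist() for a,b in zip(e,(y.min(),y.max()))] for z in(.066,.074)])
print(pose()[0],telemetry.get_obs()["ft_force"])
E
python3 -m creep '0 0 0.06 0 0;0 0 0.12 0 0;0 0 0.18 0 0;0 0 0.24 0 0;0 0 0.26 0 0;0 0 0.26 0 0;0 0 0.26 0 0'|head -4; python3 line.py a
```

```text
clock: 9.78
eef_pos: [0.5472, 0.1052, 0.106]
tool_rot: [0.026, 1.0, 0.0, -0.0]
ft_force: [-2.9, -1.6, 4.7]
[0.54716576 0.10523032 0.10596716] [-3.57450069 -1.66263211  5.83146266]
```

View pics/w_a.png

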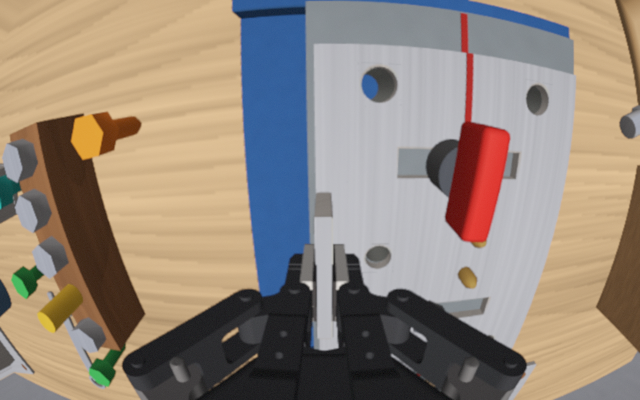

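The red lines now nearly meet near (467,52). I'll measure the residual offset by rows.

```bash
cat > line2.py <<'E'
from h import *
if len(sys.argv)>2: im,K=snap("wrist","w_"+sys.argv[1])
else: im=cv2.imread("pics/w_"+sys.argv[1]+".png");K=camera_params("wrist")
h=cv2.cvtColor(im,cv2.COLOR_BGR2HSV);red=((h[...,0]<8)|(h[...,0]>172))&(h[...,1]>110)&(h[...,2]>60)
red[:,:455]=0;red[:,482:]=0
c=[(r,np.where(red[r])[0].mean()) for r in range(10,118) if red[r].any() and red[r].sum()<12]
print([(r,round(x,1)) for r,x in c][::6])
B=[onz("wrist",(x,r),.066,K)[:2] for r,x in c if r<46];P=[onz("wrist",(x,r),.074,K)[:2] for r,x in c if 60<r<112]
for n,S in(("block",B),("plate",P)):
    S=np.array(S);f=np.polyfit(S[:,0]-.45,S[:,1],1);print(n,len(S),f,"y at .45 with slope -.0465",np.mean(S[:,1]+.0465*(S[:,0]-.45)))
print(pose()[0],yaw())
E
python3 line2.py a
```

```text
[(13, np.float64(462.0)), (19, np.float64(463.5)), (25, np.float64(464.0)), (31, np.float64(464.0)), (37, np.float64(464.5)), (43, np.float64(464.5)), (49, np.float64(464.5)), (55, np.float64(469.5)), (61, np.float64(469.5)), (67, np.float64(469.5)), (73, np.float64(469.5)), (79, np.float64(469.5)), (85, np.float64(469.5)), (91, np.float64(468.5)), (97, np.float64(468.5)), (103, np.float64(468.5)), (109, np.float64(468.5)), (115, np.float64(467.5))]
block 33 [-0.02164818  0.18653106] y at .45 with slope -.0465 0.18591850581201677
plate 51 [-0.04149407  0.18536401] y at .45 with slope -.0465 0.18540317754249422
[0.54716576 0.10523032 0.10596716] 3.090424108612485
```

```bash
python3 -m creep '0 0 0.005 0 0;0 0 0.005 0 0;0 0 0.005 0 0;0.3 0 0.005 0 0;0.3 0 0.005 0 0;0.3 0 0.005 0 0;0.3 0 0.005 -0.15 0;0.3 0 0.005 -0.4 0;0.3 -0.3 0.2 -0.8 0;0.4 -0.57 0.4 -0.97 0;0.4 -0.57 0.4 -0.97 0;0.4 -0.57 0.4 -0.97 0'|head -4; python3 - <<'E'
from h import *
im,K=snap("wrist","w7");print(K["eye"],pose()[0],yaw()*57.3)
cv2.imwrite("pics/w7z.png",cv2.resize(im[0:230,210:440],None,fx=2.6,fy=2.6,interpolation=cv2.INTER_CUBIC))
np.save("K7.npy",K,allow_pickle=True)
for t in("peg_mid","plate_mid","clamp_grip","block_mid"):sp(t,"wrist")
E
```

```text
clock: 11.32
eef_pos: [0.6368, 0.1615, 0.2512]
tool_rot: [0.025, 1.0, 0.0, 0.0]
ft_force: [-0.1, 0.9, -1.0]
[0.5522366  0.16512122 0.37204882] [0.63581926 0.1608867  0.25049338] 177.09164063791664
peg_mid [([0.5592, 0.1907, 0.0704], 0.64)]
plate_mid [([0.5528, 0.1814, 0.074], 0.77)]
clamp_grip [([0.5023, 0.1757, 0.1072], 0.86)]
block_mid []
```

View pics/w7z.png

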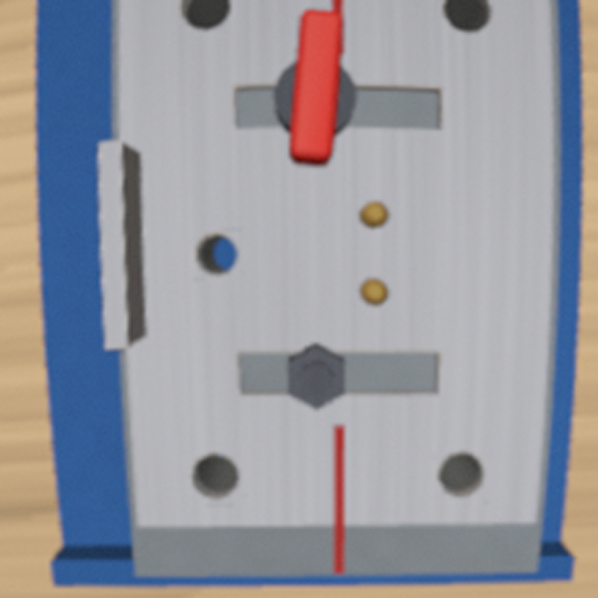

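The zoomed view shows the plate's and block's lines meeting at zoom x = 340. The holes are dark and concentric, and the pin hole is at zoom (217,254). Now I'll fit the block pose and the rack pose from pixels.

```bash
python3 - <<'E'
from h import *
from scipy.optimize import least_squares
K=np.load("K7.npy",allow_pickle=True).item()
Z=np.array([(206,10),(467,12),(216,475),(461,474),(217,254),(374,213),(374,292)])/2.6+[210,0]-.3
M=np.array([(-90,-48),(-90,48),(90,-48),(90,48),(5,-45),(-9,12),(19,12)])/1e3
zs=[.074]*5+[.086]*2
def f(p):
    c,s=np.cos(p[2]),np.sin(p[2]);W=np.c_[M@[c,-s]+p[0],M@[s,c]+p[1]]
    return np.array([proj("wrist",[*w,z],K)-u for w,z,u in zip(W,zs,Z)]).ravel()
r=least_squares(f,[.55,.18,-.045]);print("plate",r.x,np.round(r.fun.reshape(-1,2),1).tolist())
p=r.x;c,s=np.cos(p[2]),np.sin(p[2])
for n,m in(("h1",M[0]),("h2",M[1]),("h3",M[2]),("h4",M[3]),("pin",M[4]),("pegmid",(M[5]+M[6])/2)):print(n,round(p[0]+c*m[0]-s*m[1],4),round(p[1]+s*m[0]+c*m[1],4))
# rack: points from nets in earlier views
B=np.array([(-84,.477,-.132),(-84,.4743,-.1298),(-84,.4747,-.1291),(-84,.475,-.129),(-42,.514,-.127),(-42,.5154,-.1257),(-42,.5162,-.1265),(0,.56,-.127),(0,.5603,-.1257),(0,.5595,-.1259),(42,.596,-.1178),(42,.601,-.123),(84,.6424,-.117),(84,.64,-.121),(84,.64,-.119)])
g=lambda q:np.r_[q[0]+np.cos(q[2])*B[:,0]/1e3-B[:,1],q[1]+np.sin(q[2])*B[:,0]/1e3-B[:,2]]
q=least_squares(g,[.56,-.125,.06]).x;print("rack",q)
for x in(-84,-42,0,42,84):print(x,np.round([q[0]+np.cos(q[2])*x/1e3,q[1]+np.sin(q[2])*x/1e3],4))
go([.59,-.1235,.25],q[2])
E
```

```text
plate [ 0.55017505  0.18104789 -0.04057038] [[-0.4, -1.3], [0.1, -0.9], [-0.4, 0.8], [0.1, 0.5], [-0.4, 0.2], [0.5, 0.4], [0.5, 0.2]]
h1 0.4583 0.1367
h2 0.4622 0.2327
h3 0.6382 0.1294
h4 0.642 0.2254
pin 0.5533 0.1359
pegmid 0.5557 0.1928
rack [ 0.55810158 -0.12447741  0.06622922]
-84 [ 0.4743 -0.13  ]
-42 [ 0.5162 -0.1273]
0 [ 0.5581 -0.1245]
42 [ 0.6    -0.1217]
84 [ 0.6419 -0.1189]
go [ 0.202 -1.904  0.006] turn -0.0375 yaw 177.04 at [0.6351 0.1602 0.2507] clock 11.6
```

```bash
python3 -m creep '0.4 0.05 -0.4 0 -0.02; 0.4 0.1 -0.8 0 -0.0375; 0.4 0.1 -0.95 0 -0.0375;0.4 0.1 -0.95 0 -0.0375' >/dev/null; python3 -m creep '0.4 0 -0.4 0 0; 0.4 -0.05 -0.8 0 0; 0.4 -0.05 -0.95 0 0;0.4 -0.05 -0.95 0 0;0.4 -0.05 -0.95 0 0' | head -3
cat > rk.py <<'E'
from h import *
im,K=snap("wrist",sys.argv[1]);print("pose",pose()[0],yaw()*57.3,K["eye"])
h=cv2.cvtColor(im,cv2.COLOR_BGR2HSV)
def blobs(m,z,lo=100,hi=4000):
    m=cv2.morphologyEx(m.astype(np.uint8),cv2.MORPH_OPEN,np.ones((3,3)))
    n,l,s,ce=cv2.connectedComponentsWithStats(m)
    for i in range(1,n):
        if lo<s[i,4]<hi:
            P=onz("wrist",ce[i],z,K)
            if abs(P[1]+.125)<.05 and .44<P[0]<.68:print(s[i],np.round(ce[i],1),np.round(P,4))
print("yellow");blobs((h[...,0]>20)&(h[...,0]<33)&(h[...,1]>170)&(h[...,2]>200),.105)
print("grey");blobs((h[...,1]<60)&(h[...,2]>120),.078)
E
python3 rk.py r1
```

```text
clock: 12.7
eef_pos: [0.6308, -0.1205, 0.2512]
tool_rot: [-0.034, 0.999, 0.001, -0.0]
pose [ 0.63082378 -0.12029575  0.25136035] -176.0535863987822 [ 0.54645201 -0.12685645  0.37216269]
yellow
[313 145  23  23 425] [323.8 155.8] [ 0.5995 -0.1227  0.105 ]
grey
[311   5  32  31 757] [326.3  20. ] [ 0.4738 -0.1291  0.078 ]
[310  47  32  33 809] [325.5  63. ] [ 0.5159 -0.1269  0.078 ]
[309  91  33  33 799] [324.7 106.8] [ 0.5576 -0.1247  0.078 ]
[308 177  31  30 701] [323.  191.6] [ 0.6412 -0.1206  0.078 ]
```

```bash
python3 - <<'E'
import cv2
im=cv2.imread("pics/r1.png");cv2.imwrite("pics/r1z.png",cv2.resize(im[0:300,220:420],None,fx=2,fy=2,interpolation=cv2.INTER_CUBIC))
E
```

```text
(no output)
```

View pics/r1z.png

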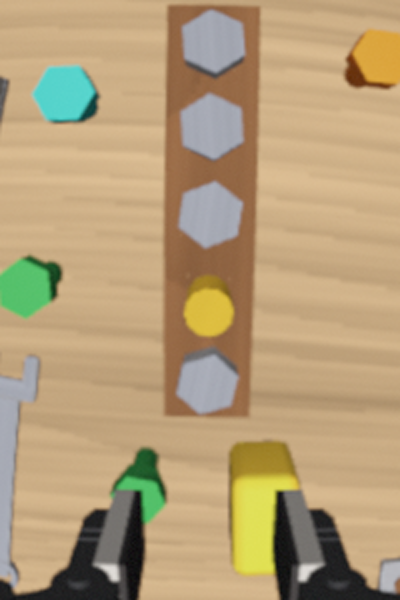

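The crop shows the yellow pin at zoom (209,306) standing in the rack between grey bolts. The coloured look-alikes are off the rack. The wrist fit gives the rack at (0.5575, -0.1248) with yaw 0.051. Now I grip the pin.

```bash
python3 -m creep '0.5 0.209 0 0.2 0.006; 0.5 0.209 0 0.5 0.006; 0.5 0.209 0 0.8 0.006;0.5 0.209 0 0.8 0.006;0.5 0.209 0 0.8 0.006'|head -3; python3 -c "
from h import *
go([.5995,-.1227,.091],.051)"
```

```text
clock: 13.38
eef_pos: [0.6006, -0.1237, 0.1332]
tool_rot: [-0.025, 1.0, -0.0, 0.001]
go [0.008 0.007 0.281] turn -0.0005 yaw -177.17 at [ 0.6006 -0.1237  0.1332] clock 13.4
```

```bash
python3 -m creep '0.5 0.008 0.005 0.15 0; 0.5 0.008 0.005 0.281 0; 0.5 0.008 0.005 0.281 0; 0 0.008 0.005 0.281 0; 0 0.008 0.005 0.281 0; 0 0.008 0.005 0.281 0; 0 0.008 0.005 0.281 0; 0 0.008 0.005 0.281 0'; python3 -m creep '0 0 0 -0.3 0; 0 0 0 -0.6 0;0 0 0 -0.87 0; 0 0 0 -0.87 0; 0 0 0 -0.87 0'; python3 - <<'E'
from h import *
snap("wrist","p1");go([.5533,.1359,.211],-.0435+np.pi/2)
E
```

```text
clock: 14.38
eef_pos: [0.5999, -0.124, 0.0917]
tool_rot: [-0.024, 1.0, -0.0, 0.002]
ft_force: [-0.2, 1.4, 5.4]
grip_width: 0.0207
grasp_force: 58.5
clock: 15.0
eef_pos: [0.5977, -0.1238, 0.2189]
tool_rot: [-0.024, 1.0, 0.0, -0.001]
ft_force: [-0.6, 0.7, -2.4]
grip_width: 0.0206
grasp_force: 59.6
go [0.21  1.743 0.049] turn -0.471 yaw -177.27 at [ 0.5972 -0.1238  0.218 ] clock 15.1
```

View pics/p1.png

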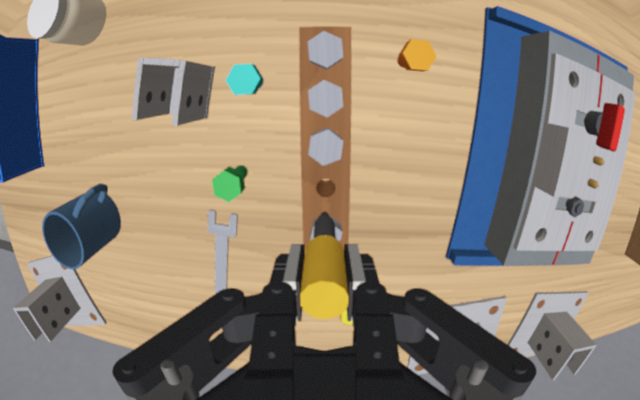

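The pin is held (yellow head at (325,275)), its rack hole at (325,187) is empty. I carry it over and turn the tool a quarter, so the fingers clear the lug.

```bash
python3 -m creep '0 0.07 0.35 0 0; 0 0.14 0.65 0 0; 0 0.21 0.9 0 0; 0 0.21 0.9 0 0' >/dev/null; python3 -m creep '0 0 0.35 0 -0.058; 0 0 0.65 0 -0.116; 0 0 0.843 0 -0.174; 0 0 0.843 0 -0.232; 0 0 0.843 0 -0.29; 0 0 0.843 0 -0.348; 0 0 0.843 0 -0.406; 0 0 0.843 0 -0.471; 0 0 0.843 0 -0.471; 0 0 0.843 0 -0.471'|head -4; python3 - <<'E'
from h import *
im,K=snap("wrist","p2");p,r=pose();go([.5533,.1359,.211],-.0435+np.pi/2)
K["eye"]=np.array(K["eye"])
for n,q in(("tip",[0,0,.086]),("headtop",[0,0,-.014]),("headbot",[0,0,.031])):print(n,proj("wrist",p+r.apply(q),K))
for n,q in(("hole",[.5533,.1359,.074]),("lugmid",[.5533-.005-.001,.105,.108])):print(n,proj("wrist",q,K))
cv2.imwrite("pics/p2z.png",cv2.resize(im[130:400,200:450],None,fx=2.2,fy=2.2,interpolation=cv2.INTER_CUBIC))
E
```

```text
clock: 16.8
eef_pos: [0.5542, 0.1352, 0.2188]
tool_rot: [-0.69, 0.723, 0.0, -0.001]
ft_force: [-0.6, 0.3, -1.3]
go [-0.004  0.006  0.054] turn -0.0008 yaw -92.63 at [0.5542 0.1353 0.2191] clock 16.9
tip [322.08306937 214.30852021]
headtop [320.92562897 301.3546634 ]
headbot [321.57943317 251.40453504]
hole [323.291389  190.2100196]
lugmid [329.21571374 164.97382744]
```

View pics/p2z.png

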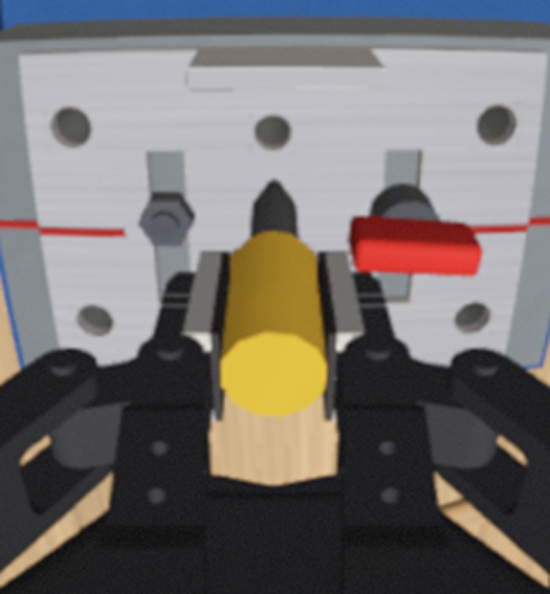

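The pin tip is at zoom (274,182) and the hole at (272,132); the hole sits about 1.5 mm further +y than straight under the tip. I lower until the tip enters and watch the force.

```bash
python3 -m creep '0 -0.009 0 0.15 0; 0 -0.009 0 0.3 0; 0 -0.009 0 0.4 0; 0 -0.009 0 0.5 0; 0 -0.009 0 0.53 0;0 -0.009 0 0.53 0' |head -4;python3 -m creep '0 0 0 0.04 0; 0 0 0 0.08 0; 0 0 0 0.08 0' |head -4; python3 -m creep '0 0 0 0.03 0; 0 0 0 0.06 0; 0 0 0 0.06 0' |head -4;  python3 - <<'E'
from h import *
im,K=snap("wrist","p3");go([.5542,.1366,.105],-.0435+np.pi/2);print(telemetry.get_obs()["ft_force"])
cv2.imwrite("pics/p3z.png",cv2.resize(im[130:400,200:450],None,fx=2.2,fy=2.2,interpolation=cv2.INTER_CUBIC))
E
```

```text
clock: 17.6
eef_pos: [0.5543, 0.1366, 0.1401]
tool_rot: [-0.691, 0.722, -0.0, -0.0]
ft_force: [0.6, -2.5, -2.1]
clock: 17.98
eef_pos: [0.5543, 0.1366, 0.1276]
tool_rot: [-0.691, 0.722, -0.0, -0.0]
ft_force: [0.6, -3.2, -3.4]
clock: 18.35
eef_pos: [0.5544, 0.137, 0.1187]
tool_rot: [-0.692, 0.722, -0.0, -0.0]
ft_force: [1.8, -4.1, -3.9]
go [0.003 0.001 0.091] turn 0.0 yaw -92.49 at [0.5544 0.137  0.1187] clock 18.4
[ 1.16859246 -4.29327998 -4.1938817 ]
```

```bash
python3 -m creep '0 0 0 0.03 0; 0 0 0 0.06 0; 0 0 0 0.08 0; 0 0 0 0.08 0' |head -4;python3 -m creep '0 0 0 0.01 0; 0 0 0 0.02 0; 0 0 0 0.02 0' |head -4
```

```text
clock: 18.9
eef_pos: [0.5544, 0.1369, 0.1068]
tool_rot: [-0.692, 0.722, -0.0, -0.0]
ft_force: [1.5, -5.5, -2.3]
clock: 19.27
eef_pos: [0.5545, 0.1369, 0.1058]
tool_rot: [-0.692, 0.722, -0.0, 0.0]
ft_force: [-2.8, -6.4, 7.5]
```

The pin is fully down: the head rests at 0.075 m and the contact force shows. I release it, rise and go to the clamp.

```bash
python3 -m creep '0.4 0 0 0.01 0;0.4 0 0 0.01 0; 0.4 0 0 0 0;0.4 0 0 -0.2 0; 0.4 0 0 -0.4 0; 0.4 0 0 -0.45 0;0.4 0 0 -0.45 0' |head -3; python3 -m creep '0.4 -0.1 -0.15 0 0.055; 0.4 -0.2 -0.3 0 0.11;0.4 -0.26 -0.35 0 0.165;0.4 -0.26 -0.35 0 0.22; 0.4 -0.26 -0.35 0 0.275;0.4 -0.26 -0.35 0 0.33;0.4 -0.26 -0.35 0 0.385;0.4 -0.26 -0.35 0 0.44; 0.4 -0.26 -0.35 0 0.5;0.4 -0.26 -0.35 0 0.5' |head -4
python3 - <<'E'
from h import *
im,K=snap("wrist","c1");sp("clamp_grip","wrist");go([.502,.1758,.115],-.0435)
cv2.imwrite("pics/c1z.png",cv2.resize(im[100:400,200:450],None,fx=2,fy=2,interpolation=cv2.INTER_CUBIC))
print(proj("wrist",[.502,.1758,.108],K))
E
```

```text
clock: 20.15
eef_pos: [0.5544, 0.1373, 0.1716]
tool_rot: [-0.692, 0.722, -0.0, 0.0]
clock: 21.4
eef_pos: [0.6076, 0.1736, 0.1697]
tool_rot: [0.021, 1.0, -0.0, -0.002]
ft_force: [0.5, 0.0, 0.5]
clamp_grip [([0.5011, 0.178, 0.1083], 0.75)]
go [ 0.705 -0.014  0.371] turn 0.001 yaw 177.68 at [0.6079 0.1737 0.1704] clock 21.5
[321.01536309  59.78590911]
```

View pics/c1z.png

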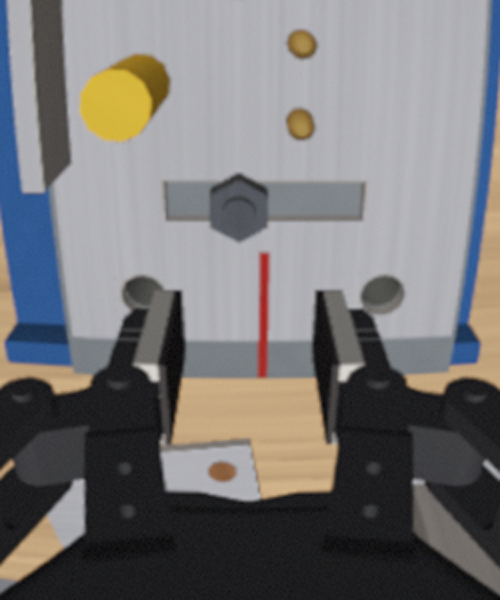

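The pin stands fully in at zoom (120,100) and the red lines still match. I had the sign wrong along x; correcting to the clamp now.

```bash
python3 -m creep '0.5 0.3 -0.005 0 0.001;0.5 0.6 -0.005 0 0.001; 0.5 0.705 -0.01 0 0.001;0.5 0.705 -0.01 0.1 0.001;0.5 0.705 -0.01 0.1 0.001' |head -3; python3 - <<'E'
from h import *
im,K=snap("wrist","c2");go([.502,.1758,.115],-.0435)
cv2.imwrite("pics/c2z.png",cv2.resize(im[150:400,200:450],None,fx=2,fy=2,interpolation=cv2.INTER_CUBIC))
E
```

```text
clock: 22.12
eef_pos: [0.5024, 0.1766, 0.1549]
tool_rot: [0.023, 1.0, -0.0, -0.001]
go [ 0.006 -0.006  0.27 ] turn -0.0009 yaw 177.35 at [0.503  0.1767 0.1555] clock 22.2
```

View pics/c2z.png

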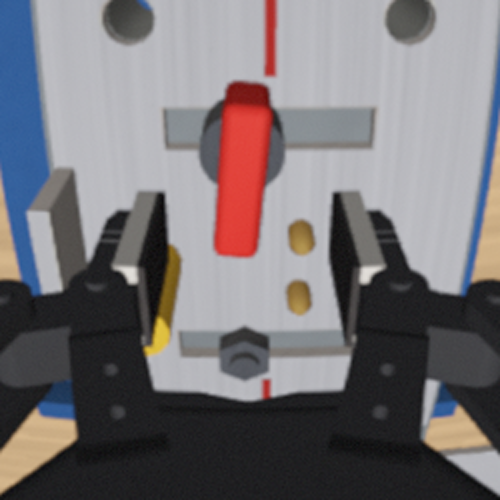

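The bar lies about 2.5 mm to the -y side of the jaw centre. I correct for that, grip and turn clockwise.

```bash
python3 -m creep '0.5 0.01 -0.017 0.12 0;0.5 0.01 -0.017 0.27 0;0.5 0.01 -0.017 0.27 0;0 0.01 -0.017 0.27 0;0 0.01 -0.017 0.27 0;0 0.01 -0.017 0.27 0;0 0.01 -0.017 0.27 0;0 0.01 -0.017 0.27 0'; python3 -c "
from h import *
print(telemetry.get_obs()['ft_torque'],yaw()*57.3)"
```

```text
clock: 23.18
eef_pos: [0.5023, 0.1744, 0.1172]
tool_rot: [0.023, 1.0, 0.0, 0.001]
ft_force: [2.0, -2.1, 4.8]
grip_width: 0.013
grasp_force: 60.7
[-0.47593267 -0.52399703 -0.05902012] 177.33340578301772
```

```bash
python3 -m creep '0 0 0 0 0.05; 0 0 0 0 0.1;0 0 0 0 0.15;0 0 0 0 0.2;0 0 0 0 0.25;0 0 0 0 0.3;0 0 0 0 0.35;0 0 0 0 0.39;0 0 0 0 0.42;0 0 0 0 0.435;0 0 0 0 0.445;0 0 0 0 0.445'; python3 -c "
from h import *
print(telemetry.get_obs()['ft_torque'],yaw()*57.3)"; python3 -m creep '0 0 0 0 0.005; 0 0 0 0 0.01;0 0 0 0 0.01'; python3 -c "
from h import *
print(telemetry.get_obs()['ft_torque'],yaw()*57.3)"
```

```text
clock: 24.68
eef_pos: [0.5011, 0.1734, 0.1172]
tool_rot: [0.661, 0.75, -0.0, 0.001]
ft_force: [0.3, -4.8, 7.1]
grip_width: 0.0131
grasp_force: 61.0
[-1.01177599  0.04192497  0.24099872] 97.24478390983184
clock: 25.05
eef_pos: [0.5011, 0.1734, 0.1172]
tool_rot: [0.672, 0.741, -0.001, 0.001]
ft_force: [-0.3, -5.6, 8.0]
grip_width: 0.0128
grasp_force: 63.4
[-1.18422768 -0.01319817  1.24744561] 95.61739916851921
```

The wrist moment jumped to 1.25 N·m, so the clamp is at its stop. I release it, rise and go to the bolts.

```bash
python3 -m creep '0.35 0 0 0 -0.01;0.35 0 0 0 -0.01; 0.35 0 0 0 -0.01;0.35 0 0 -0.2 -0.01; 0.35 0 0 -0.5 -0.01; 0.4 0 0 -0.75 -0.01;0.4 0 0 -0.88 -0.01;0.4 0 0 -0.88 -0.01' |head -3; python3 -m creep '0.6 0 0.1 0 -0.055; 0.6 0 0.3 0 -0.11;0.6 0 0.6 0 -0.165;0.6 0 0.9 0 -0.22; 0.6 0 0.95 0 -0.275;0.6 0 0.95 0 -0.33;0.6 0 0.95 0 -0.385;0.6 0 0.95 0 -0.44; 0.6 0 0.95 0 -0.475;0.6 0 0.95 0 -0.475' |head -4
python3 - <<'E'
from h import *
im,K=snap("wrist","c3");go([.6420,-.1215,.19],.051)
cv2.imwrite("pics/c3z.png",cv2.resize(im[0:240,210:450],None,fx=1.7,fy=1.7,interpolation=cv2.INTER_CUBIC))
E
```

```text
clock: 26.05
eef_pos: [0.502, 0.1749, 0.2496]
tool_rot: [0.661, 0.75, 0.002, 0.001]
clock: 27.3
eef_pos: [0.6419, 0.1923, 0.246]
tool_rot: [-0.023, 1.0, -0.0, -0.002]
ft_force: [-1.0, 1.1, 0.0]
go [ 0.094 -2.089  0.377] turn -0.0017 yaw -177.38 at [0.642  0.1923 0.2464] clock 27.4
```

View pics/c3z.png

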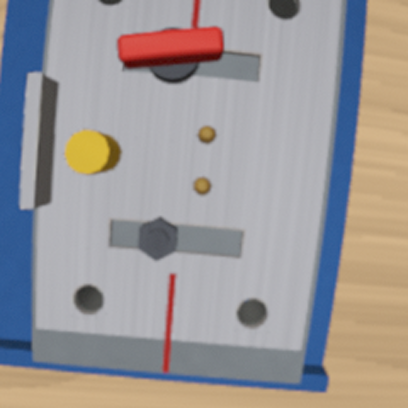

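The clamp handle is now turned along y at zoom (170,46), the pin is in at (90,152) and the lines match. I have now viewed 16 pictures, 2 more than the 14 allowed; from here I'll work only with numbers from the images. Next is the bolt in slot +84.

```bash
python3 -m creep '0.6 0 -0.35 0 0; 0.6 0 -0.7 0 0; 0.6 0 -1 0 0;0.6 0 -1 0 0' >/dev/null; python3 -m creep '0.6 0.05 -0.35 0 0; 0.6 0.09 -0.7 0 0;0.6 0.09 -1 0.2 0;0.6 0.094 -1 0.377 0;0.6 0.094 -1 0.377 0' >/dev/null;python3 -m creep '0.6 0 -0.089 0 0; 0.6 0 -0.089 0 0;0.6 0 -0.089 0 0' |head -3
python3 rk.py r2; python3 -c "
from h import *
go([.6420,-.1215,.084],.051)"
```

```text
clock: 28.85
eef_pos: [0.644, -0.1211, 0.1929]
tool_rot: [-0.024, 1.0, -0.0, 0.001]
pose [ 0.64387041 -0.12098502  0.19264994] -177.2536492972861 [ 0.55927987 -0.12560715  0.31364708]
yellow
grey
[ 305   18   40   40 1200] [324.8  37.7] [ 0.5158 -0.127   0.078 ]
[ 305   72   41   41 1240] [324.9  92.1] [ 0.5577 -0.1248  0.078 ]
[ 307  180   38   37 1043] [325.1 197.9] [ 0.6412 -0.1205  0.078 ]
go [ 0.014 -0.003  0.724] turn -0.0009 yaw -177.24 at [ 0.6439 -0.121   0.1926] clock 28.9
```

```bash
python3 -m creep '0.6 0.012 -0.003 0.3 0; 0.6 0.012 -0.003 0.55 0; 0.6 0.012 -0.003 0.68 0;0.6 0.012 -0.003 0.72 0;0.6 0.012 -0.003 0.72 0;0 0.012 -0.003 0.72 0;0 0.012 -0.003 0.72 0;0 0.012 -0.003 0.72 0;0 0.012 -0.003 0.72 0;0 0.012 -0.003 0.72 0;0 0.012 -0.003 0.72 0' ; python3 -m creep '0 0 0 -0.25 0; 0 0 0 -0.5 0;0 0 0 -0.85 0; 0 0 0 -0.92 0; 0 0 0 -0.92 0'; python3 - <<'E'
from h import *
go([.6393,.1302,.21],-.0435)
snap("wrist","b1")
E
python3 rk.py b1b
```

```text
clock: 30.28
eef_pos: [0.6427, -0.1215, 0.0857]
tool_rot: [-0.024, 1.0, 0.0, 0.002]
ft_force: [-0.3, 2.3, 6.3]
grip_width: 0.0294
grasp_force: 59.7
clock: 30.9
eef_pos: [0.6418, -0.1221, 0.222]
tool_rot: [-0.024, 1.0, -0.0, 0.001]
ft_force: [0.2, -0.7, -2.5]
grip_width: 0.0296
grasp_force: 60.2
go [-0.063  1.681  0.079] turn 0.029 yaw -177.27 at [ 0.6418 -0.1221  0.222 ] clock 30.9
pose [ 0.64053691 -0.12174511  0.21934181] -177.2806881348777 [ 0.55672905 -0.12641878  0.34139479]
yellow
grey
[308   0  35  18 503] [325.1   7. ] [ 0.4795 -0.1289  0.078 ]
[308  30  36  37 980] [325.3  47.7] [ 0.5158 -0.1269  0.078 ]
[308  79  36  37 998] [325.5  96.7] [ 0.5577 -0.1247  0.078 ]
```

```bash
python3 -m creep '0 -0.02 0.35 0 0; 0 -0.03 0.65 0 0.015; 0 -0.03 0.84 0 0.029;0 -0.03 0.84 0 0.029' >/dev/null; python3 -m creep '0 -0.1 0.35 0 0; 0 -0.11 0.65 0 0;0 -0.11 0.84 0 0;0 -0.11 0.84 0 0;0 -0.11 0.84 0 0' |head -4
cat > tip.py <<'E'
from h import *
# argv: name tipz hx hy hz : dark shank tip / hole pixels vs the projections
im,K=snap("wrist",sys.argv[1]);p,r=pose();L=float(sys.argv[2]);h=[float(v) for v in sys.argv[3:6]]
print("pose",p,yaw()*57.3,"F",np.round(telemetry.get_obs()["ft_force"],1),"eye",K["eye"])
print("tip proj",np.round(proj("wrist",p+r.apply([0,0,L]),K),1),"hole proj",np.round(proj("wrist",h,K),1))
go([h[0],h[1],p[2]],-.0435)
g=cv2.cvtColor(im,cv2.COLOR_BGR2GRAY);u=proj("wrist",h,K).astype(int)
w=g[max(u[1]-22,0):u[1]+22,u[0]-22:u[0]+22]
for T in(85,105,125):
    n,l,s,ce=cv2.connectedComponentsWithStats((w<T).astype(np.uint8))
    print(T,[(s[i,:4].tolist(),int(s[i,4]),np.round(onz("wrist",ce[i]+[u[0]-22,max(u[1]-22,0)],.074,K)[:2],4).tolist()) for i in range(1,n) if s[i,4]>60])
    if T==105: print("hole px",[(ce[i]+[u[0]-22,max(u[1]-22,0)]).round(1).tolist() for i in range(1,n) if s[i,4]>60])
E
python3 tip.py b2 .0737 .6393 .1302 .074; python3 -c "
import cv2
g=cv2.cvtColor(cv2.imread('pics/b2.png'),cv2.COLOR_BGR2GRAY)
for r in range(170,260,4):print(r,' '.join('%3d'%v for v in g[r,276:376:4]))"
```

```text
clock: 32.12
eef_pos: [0.6617, 0.1281, 0.2202]
tool_rot: [0.022, 1.0, -0.001, -0.001]
ft_force: [0.3, -0.7, -2.1]
pose [0.66178673 0.12778558 0.22063237] 177.4419205909685 F [ 0.5 -0.3 -1.5] eye [0.57742851 0.13138376 0.34132596]
tip proj [324.  222.3] hole proj [325.8 166. ]
go [0.15  0.009 0.   ] turn -0.0004 yaw 177.43 at [0.6618 0.1278 0.2206] clock 32.2
85 [([14, 14, 11, 13], 97, [0.6377, 0.1263])]
105 [([13, 12, 19, 17], 253, [0.6374, 0.1296])]
hole px [[325.0, 163.9]]
125 [([13, 11, 20, 18], 281, [0.6374, 0.1298])]
170  88  89  95 137 185 186 183 186 187 186 167  86  82  86 116 184 188 186 185 187 182 188 186 187 186
174  88  89  93 133 184 184 183 185 188 185 185 183 147 161 184 184 188 186 185 188 182 188 187 188 186
178  89  88  93 133 185 185 182 186 187 185 184 189 186 189 184 184 187 186 184 187 182 188 187 187 186
182  89  89  92 132 184 184 184 185 187 185 184 189 184 187 184 185 188 187 184 188 184 188 187 187 186
186  89  88  91 135 170 171 169 170 172 169 169 174 170 172 170 170 173 171 170 174 169 174 172 171 173
190  89  87  91 133 132 134 133 136 134 132 134 134 
[... 1119 characters left out ...]
 186 186 185 123 110 109 114 113 110 130 185 185 184 183 182 181 181 180 179
238 187 185 185 187 185 185 182 121 103 108 110 115 112 104 104 104 132 183 183 183 182 183 182 182 182
242 181 181 180 180 181 182 165 106 108 108 113 111 106 101  99 100 100 112 179 180 179 178 177 179 179
246 181 175 115 115  48 159 139 110 109 114 111 102 106 135 128  93  95  93  95 126  52 116 114 176 181
250 190 163 115 116  30 157 115 110 110 117 150 172 175 178 173 153  87  87  88  68  32 116 114 168 184
254  80 113 115 113  25 147 140 161 174 172 173 174 174 176 173 172 166  87  84  76  23 113 117 114  84
258  37 116 115 101  17 140 172 173 174 172 174 173 176 174 172 171 173 171 110  77  22 101 115 114  33
```

```bash
python3 -m creep '0 0.1 0.01 0 0; 0 0.153 0.01 0.2 0; 0 0.153 0.01 0.35 0;0 0.153 0.01 0.35 0;0 0.153 0.01 0.35 0' |head -4
cat > hole.py <<'E'
from h import *
# argv: name L hx hy : shank tip edges by rows, and hole blob
im,K=snap("wrist",sys.argv[1]);p,r=pose();L=float(sys.argv[2]);h=[float(sys.argv[3]),float(sys.argv[4]),.074]
print("pose",p,yaw()*57.3,"F",np.round(telemetry.get_obs()["ft_force"],1))
print("tip",np.round(proj("wrist",p+r.apply([0,0,L]),K),1),"below tip",np.round(proj("wrist",[p[0],p[1],.074],K),1),"hole exp",np.round(proj("wrist",h,K),1))
go([h[0],h[1],p[2]],-.0435)
g=cv2.cvtColor(im,cv2.COLOR_BGR2GRAY)
for v in range(150,250,5):print(v,' '.join('%3d'%x for x in g[v,288:364:4]))
E
python3 hole.py b3 .0737 .6388 .1303
```

```text
clock: 32.8
eef_pos: [0.6398, 0.131, 0.1701]
tool_rot: [0.022, 1.0, 0.0, 0.001]
ft_force: [-0.0, 1.0, -1.6]
pose [0.64011274 0.13128913 0.1705723 ] 177.46912046656786 F [ 0.4  0.5 -1.2]
tip [325.  222.6] below tip [324.8 210.1] hole exp [323.4 208.6]
go [ 0.008 -0.007 -0.   ] turn -0.0003 yaw 177.46 at [0.6401 0.1313 0.1706] clock 32.9
150 182 182 183 184 182 183 183 184 179 183 181 179 173 133 133 134 133 132 133
155 181 183 183 183 180 184 182 185 180 182 181 180 175 131 133 132 132 131 132
160 183 182 182 183 181 183 182 185 180 182 181 179 172 130 131 132 133 132 131
165 183 182 181 183 182 183 181 185 181 181 182 180 172 132 133 134 138 139 137
170 182 183 182 182 182 185 182 185 180 182 183 181 179 181 180 180 181 181 177
175 182 182 182 183 182 183 180 186 181 182 182 180 178 183 180 182 180 182 176
180 183 181 183 183 182 183 181 185 180 182 183 181 180 182 181 182 180 182 177
185 182 181 182 183 181 183 182 186 182 182 182 180 179 183 182 181 180 182 178
190 183 181 181 183 181 183 180 186 183 182 182 180 179 183 181 183 180 182 177
195 181 181 181 182 182 182 180 185 173 173 181 180 180 183 182 183 181 181 177
200 181 180 181 183 181 182 171  66  75  82  80 142 180 182 183 183 181 182 178
205 181 181 181 182 181 182  77  66  76  82  83  78 177 183 182 183 181 182 178
210 181 180 181 182 182 182 104  69  80  82  85  98 179 184 182 183 182 181 179
215 181 179 181 181 182 182 176 108 103 104 110 161 181 183 181 183 181 182 179
220 180 179 181 182 182 180 174 105 111 109 102  90 175 184 182 184 182 181 179
225 181 179 181 182 181 181 142 108 114 110 103  92 155 183 182 182 182 181 178
230 179 180 180 180 181 180 126 111 116 112 107  98 145 183 182 181 182 179 178
235 129 129 130 132 130 124 103 104 107 111 107 105 104 129 129 129 129 128 129
240 130 131 129 126  98 104 107 108 109 104  98  98 100 100 120 130 130 130 129
245 110  56 117 116 105 105 110 108 101  97 104  99  93  93  94  96 106  65 111
```

```bash
python3 -m creep '0 0.008 -0.006 0 0; 0 0.008 -0.006 0.1 0; 0 0.008 -0.006 0.17 0;0 0.008 -0.006 0.2 0;0 0.008 -0.006 0.2 0' |head -4; python3 -m creep '0 0 0 0.03 0; 0 0 0 0.06 0; 0 0 0 0.06 0' |head -4
```

```text
clock: 33.48
eef_pos: [0.6377, 0.1309, 0.1383]
tool_rot: [0.022, 1.0, -0.0, -0.001]
ft_force: [0.7, 0.3, -0.8]
clock: 33.85
eef_pos: [0.6378, 0.1309, 0.1297]
tool_rot: [0.022, 1.0, -0.0, -0.0]
ft_force: [0.2, -1.1, -1.4]
```

```bash
python3 -m creep '0 0 0 0.05 0; 0 0 0 0.1 0; 0 0 0 0.15 0; 0 0 0 0.18 0; 0 0 0 0.18 0' |head -4; python3 -m creep '0 0 0 0.01 0; 0 0 0 0.02 0; 0 0 0 0.025 0; 0 0 0 0.025 0' |head -4
```

```text
clock: 34.48
eef_pos: [0.6378, 0.1308, 0.1025]
tool_rot: [0.022, 1.0, -0.0, -0.0]
ft_force: [1.8, -1.2, -2.6]
clock: 34.98
eef_pos: [0.6382, 0.1311, 0.0997]
tool_rot: [0.022, 1.0, 0.0, 0.0]
ft_force: [1.9, -1.3, 0.2]
```

```bash
python3 -m creep '0.6 0 0 0.005 0;0.6 0 0 0.005 0;0.6 0 0 0.005 0;0.6 0 0 0 0;0.6 0 0 -0.3 0; 0.6 0 0 -0.6 0; 0.6 0 0 -0.8 0;0.6 0 0 -0.8 0' |head -3; python3 -m creep '0.6 0.2 -0.35 0 -0.03; 0.6 0.4 -0.65 0 -0.03; 0.6 0.5 -0.95 0 -0.03;0.6 0.5 -0.95 0 -0.03' |head -3; python3 - <<'E'
from h import *
go([.5583,-.1255,.19],.051)
E
```

```text
clock: 35.98
eef_pos: [0.6397, 0.1314, 0.2232]
tool_rot: [0.022, 1.0, 0.001, 0.003]
clock: 36.48
eef_pos: [0.5548, -0.0107, 0.2184]
tool_rot: [-0.023, 1.0, -0.0, -0.001]
go [ 0.012 -0.765  0.189] turn -0.0015 yaw -177.35 at [ 0.5548 -0.0107  0.2184] clock 36.5
```

```bash
python3 -m creep '0.6 0 -0.35 0.1 0; 0.6 0.01 -0.65 0.189 0; 0.6 0.012 -0.765 0.189 0;0.6 0.012 -0.765 0.189 0;0.6 0.012 -0.765 0.189 0' |head -3; python3 rk.py r3; python3 -c "
from h import *
go([.5583,-.1255,.084],.051)"
```

```text
clock: 37.1
eef_pos: [0.5613, -0.1214, 0.1912]
tool_rot: [-0.026, 1.0, 0.0, 0.0]
pose [ 0.56129382 -0.12124534  0.19139106] -176.98450175917847 [ 0.47675066 -0.12637711  0.31211882]
yellow
grey
[ 300   70   40   42 1248] [319.9  90.5] [ 0.4738 -0.1291  0.078 ]
[ 301  124   39   43 1230] [320. 145.] [ 0.5152 -0.1269  0.078 ]
[ 302  179   38   38 1071] [320.  197.2] [ 0.5572 -0.1248  0.078 ]
go [ 0.022 -0.028  0.716] turn 0.0006 yaw -176.97 at [ 0.5613 -0.1212  0.1914] clock 37.1
```

```bash
python3 -m creep '0.6 0.02 -0.025 0.3 0; 0.6 0.02 -0.025 0.55 0; 0.6 0.02 -0.025 0.68 0;0.6 0.02 -0.025 0.71 0;0.6 0.02 -0.025 0.71 0;0 0.02 -0.025 0.71 0;0 0.02 -0.025 0.71 0;0 0.02 -0.025 0.71 0;0 0.02 -0.025 0.71 0;0 0.02 -0.025 0.71 0;0 0.02 -0.025 0.71 0' ; python3 -m creep '0 0 0 -0.25 0; 0 0 0 -0.5 0;0 0 0 -0.85 0; 0 0 0 -0.92 0; 0 0 0 -0.92 0'; python3 - <<'E'
from h import *
go([.6426,.2264,.21],-.0435)
E
```

```text
clock: 38.52
eef_pos: [0.5592, -0.1259, 0.0864]
tool_rot: [-0.026, 1.0, 0.001, 0.002]
ft_force: [-0.2, 3.7, 5.9]
grip_width: 0.0298
grasp_force: 59.2
clock: 39.15
eef_pos: [0.5583, -0.127, 0.2232]
tool_rot: [-0.025, 1.0, -0.0, 0.001]
ft_force: [0.2, -0.5, -1.6]
grip_width: 0.0294
grasp_force: 60.3
go [-0.68   2.324  0.087] turn 0.03 yaw -177.1 at [ 0.5583 -0.127   0.2232] clock 39.1
```

```bash
python3 -m creep '0 -0.1 0.35 0 0; 0 -0.2 0.65 0 0; 0 -0.227 0.775 0 0' >/dev/null; python3 -m creep '0 -0.1 0.35 0 0; 0 -0.2 0.65 0 0; 0 -0.227 0.775 0 0' >/dev/null;  python3 -m creep '0 -0.1 0.35 0 0.01; 0 -0.2 0.65 0.1 0.03; 0 -0.227 0.775 0.3 0.03; 0 -0.227 0.775 0.35 0.03; 0 -0.227 0.775 0.35 0.03' |head -4;python3 hole.py b4 .0744 .6424 .2264
```

```text
clock: 40.52
eef_pos: [0.6415, 0.225, 0.1687]
tool_rot: [0.022, 1.0, -0.001, -0.002]
ft_force: [0.3, 0.4, -1.3]
pose [0.64230183 0.2250992  0.17017414] 177.42354483951772 F [ 1.4 -0.7 -0.8]
tip [324.7 223.5] below tip [324.7 211.9] hole exp [326.5 211.9]
go [-0.     0.009 -0.   ] turn -0.0005 yaw 177.41 at [0.6423 0.2251 0.1702] clock 40.6
150 132 132 133 134 134 133 172 178 181 181 177 181 181 178 179 182 178 177 179
155 132 132 133 133 134 133 173 179 180 181 177 182 180 179 177 182 179 177 178
160 132 131 130 133 134 132 174 179 180 182 176 182 180 178 178 181 179 178 179
165 131 131 131 132 134 133 172 179 181 181 176 182 180 178 178 182 178 177 179
170 156 158 155 157 159 160 176 178 181 181 176 182 180 178 178 181 178 177 178
175 179 179 175 177 178 179 178 178 181 181 176 181 180 177 178 181 177 176 178
180 179 177 174 177 178 180 179 178 181 181 176 180 180 178 179 182 177 175 178
185 178 178 175 177 178 179 180 178 181 180 177 182 180 178 179 181 177 176 178
190 178 177 176 176 178 180 179 177 181 181 177 182 179 178 178 182 177 176 177
195 179 177 176 177 178 179 179 178 181 181 176 181 179 178 179 181 177 176 177
200 179 178 177 175 179 178 177 177 171 126 133 177 179 178 179 180 178 175 178
205 178 176 177 175 178 179 179 106  71  79  83  80 148 178 179 180 177 175 178
210 178 177 179 177 180 179 176  64  71  77  82  80  84 178 178 179 177 174 177
215 178 176 179 176 179 180 179  98 105 106  95  85 123 178 179 181 178 174 178
220 178 176 178 177 179 179 172 103 108 108 100  89 173 179 178 179 176 174 179
225 177 177 179 176 179 179 137 108 110 108 100  90 150 178 178 179 177 175 178
230 177 177 181 175 179 180 121 109 109 106 108  99 137 178 178 179 176 173 179
235 167 168 171 168 170 152 100 104 107 105 100  99 106 167 170 170 167 165 169
240 127 128 126 106  98 101 102 107 104  99  95  95  95  96 102 126 128 130 129
245 107  60 112 103 103 106 106 100  99 127 161 102  88  89  88  88  84  62 109
```

```bash
python3 -m creep '0 0.003 0.009 0 0; 0 0.003 0.009 0.1 0; 0 0.003 0.009 0.17 0;0 0.003 0.009 0.2 0;0 0.003 0.009 0.2 0' |head -4; python3 -m creep '0 0 0 0.03 0; 0 0 0 0.06 0; 0 0 0 0.06 0' |head -4
```

```text
clock: 41.2
eef_pos: [0.6419, 0.2275, 0.1392]
tool_rot: [0.022, 1.0, -0.001, -0.0]
ft_force: [1.8, -1.7, -1.3]
clock: 41.58
eef_pos: [0.642, 0.2277, 0.1306]
tool_rot: [0.022, 1.0, -0.0, 0.0]
ft_force: [2.3, -3.2, -1.7]
```

```bash
python3 -m creep '0 0 0 0.05 0; 0 0 0 0.1 0; 0 0 0 0.15 0; 0 0 0 0.18 0; 0 0 0 0.18 0' |head -4; python3 -m creep '0 0 0 0.01 0; 0 0 0 0.02 0; 0 0 0 0.03 0; 0 0 0 0.03 0' |head -4;python3 -m creep '0.6 0 0 0 0;0.6 0 0 0 0;0.6 0 0 0 0;0.6 0 0 0 0;0.6 0 0 -0.3 0; 0.6 0 0 -0.6 0; 0.6 0 0 -0.8 0;0.6 0 0 -0.8 0' |head -3; python3 -c "
from h import *
go([.5160,-.1277,.19],.051)"
```

```text
clock: 42.2
eef_pos: [0.6425, 0.2275, 0.1034]
tool_rot: [0.022, 1.0, -0.001, 0.0]
ft_force: [3.5, -4.5, -1.8]
clock: 42.7
eef_pos: [0.6429, 0.2276, 0.1006]
tool_rot: [0.022, 1.0, -0.0, 0.001]
ft_force: [1.0, -4.8, 3.7]
clock: 43.7
eef_pos: [0.6435, 0.229, 0.2234]
tool_rot: [0.022, 1.0, 0.001, 0.003]
go [ 0.748 -2.413  0.21 ] turn -0.03 yaw 177.52 at [0.6435 0.229  0.2234] clock 43.7
```

```bash
python3 -m creep '0.6 0.1 -0.35 0 0; 0.6 0.2 -0.65 0 0; 0.6 0.25 -0.8 0 0' >/dev/null; python3 -m creep '0.6 0.1 -0.35 0 0; 0.6 0.2 -0.65 0 0; 0.6 0.25 -0.8 0 0' >/dev/null;  python3 -m creep '0.6 0.1 -0.35 0 -0.01; 0.6 0.2 -0.65 0.1 -0.03; 0.6 0.248 -0.813 0.21 -0.03; 0.6 0.248 -0.813 0.21 -0.03; 0.6 0.248 -0.813 0.21 -0.03' |head -4;python3 rk.py r4; python3 -c "
from h import *
go([.5162,-.1280,.084],.051)"
```

```text
clock: 45.08
eef_pos: [0.5141, -0.128, 0.1876]
tool_rot: [-0.026, 1.0, 0.0, -0.0]
ft_force: [-0.4, 0.3, -0.6]
pose [ 0.5145307  -0.12776981  0.18802026] -177.04096493042783 [ 0.42968793 -0.13292337  0.30856741]
yellow
grey
[ 306  133   39   42 1241] [325.2 153.2] [ 0.4733 -0.1293  0.078 ]
[ 307  187   37   38 1068] [325.2 205.4] [ 0.5153 -0.127   0.078 ]
go [-0.011 -0.002  0.693] turn 0.0003 yaw -177.03 at [ 0.5145 -0.1278  0.188 ] clock 45.1
```

```bash
python3 -m creep '0.6 -0.011 -0.002 0.3 0; 0.6 -0.011 -0.002 0.55 0; 0.6 -0.011 -0.002 0.66 0;0.6 -0.011 -0.002 0.69 0;0.6 -0.011 -0.002 0.69 0;0 -0.011 -0.002 0.69 0;0 -0.011 -0.002 0.69 0;0 -0.011 -0.002 0.69 0;0 -0.011 -0.002 0.69 0;0 -0.011 -0.002 0.69 0;0 -0.011 -0.002 0.69 0' ; python3 -m creep '0 0 0 -0.25 0; 0 0 0 -0.5 0;0 0 0 -0.85 0; 0 0 0 -0.92 0; 0 0 0 -0.92 0'; python3 - <<'E'
from h import *
go([.459,.1385,.17],-.0435)
E
```

```text
clock: 46.5
eef_pos: [0.5169, -0.128, 0.0862]
tool_rot: [-0.026, 1.0, 0.001, 0.002]
ft_force: [-0.3, 3.3, 5.8]
grip_width: 0.0295
grasp_force: 59.3
clock: 47.12
eef_pos: [0.5161, -0.129, 0.2231]
tool_rot: [-0.025, 1.0, -0.0, 0.001]
ft_force: [-0.0, 0.3, -1.6]
grip_width: 0.0295
grasp_force: 60.2
go [0.29  1.801 0.352] turn 0.03 yaw -177.1 at [ 0.5161 -0.129   0.2231] clock 47.1
```

```bash
python3 -m creep '0 0.05 0.35 0 0; 0 0.1 0.65 0 0; 0 0.145 0.9 0 0' >/dev/null; python3 -m creep '0 0.05 0.35 0 0.01; 0 0.1 0.65 0 0.03; 0 0.145 0.9 0 0.03;0 0.145 0.9 0.2 0.03; 0 0.145 0.9 0.35 0.03; 0 0.145 0.9 0.35 0.03;0 0.145 0.9 0.35 0.03' |head -4;python3 hole.py b5 .0742 .459 .1385
```

```text
clock: 48.38
eef_pos: [0.4584, 0.1384, 0.1697]
tool_rot: [0.022, 1.0, -0.0, -0.001]
ft_force: [-0.3, 0.4, -0.4]
pose [0.45893501 0.13854588 0.17032536] 177.50577366758452 F [-0.1 -0.8 -1.4]
tip [324.7 222.7] below tip [324.6 210.9] hole exp [324.6 211. ]
go [-0. -0.  0.] turn -0.0001 yaw 177.49 at [0.4589 0.1385 0.1703] clock 48.4
150 139 141 141 138 139 140 140 140 141 142 140 139 140 141 140 139 139 140 140
155 145 144 146 145 144 144 142 141 143 142 145 143 144 142 144 142 142 142 142
160 144 144 144 145 144 143 143 142 143 142 144 144 143 141 143 143 142 144 146
165 145 144 144 144 145 143 143 144 142 144 143 143 142 143 141 144 144 145 146
170 145 145 145 144 145 145 144 143 143 143 144 146 144 144 143 143 145 147 145
175 145 145 146 145 145 143 146 146 144 145 144 144 145 145 144 145 145 147 146
180 145 145 146 145 146 145 145 144 143 143 142 143 146 145 145 144 142 144 146
185 177 172 176 177 179 176 171 176 174 178 178 175 178 176 172 177 171 176 171
190 189 184 187 188 189 187 184 186 187 189 188 186 189 187 184 188 183 186 185
195 189 185 187 188 191 188 181 184 183 189 188 186 189 187 185 188 183 187 184
200 190 186 186 188 190 188 184 153  94  94 121 185 189 187 184 188 183 187 185
205 189 186 187 189 190 190 131  75  87  92  92  88 188 186 185 187 183 187 185
210 190 186 187 188 189 189 113  76  87  92  94  87 181 188 185 187 183 188 184
215 189 186 187 188 190 189 162  99 108 112 107 124 190 188 186 187 185 189 186
220 189 187 188 189 190 190 177 114 118 116 109  95 189 188 186 186 185 189 185
225 191 186 188 188 189 191 152 117 120 116 111 100 157 187 186 187 185 190 186
230 191 188 188 189 190 189 133 118 118 116 112 101 137 188 187 187 185 190 186
235 192 188 188 189 190 187 116 118 116 112 111 112 118 182 187 187 186 189 186
240 193 189 188 187 123 108 117 115 111 111 110 111 109 108 106 144 188 191 188
245 122  74 134 102 109 115 114 109 154 126 102  99 100  98  97  99 161  78 122
```

```bash
python3 -m creep '0 0.003 -0.005 0 0; 0 0.003 -0.005 0.1 0; 0 0.003 -0.005 0.17 0;0 0.003 -0.005 0.2 0;0 0.003 -0.005 0.2 0' |head -4; python3 -m creep '0 0 0 0.03 0; 0 0 0 0.06 0; 0 0 0 0.06 0' |head -4
```

```text
clock: 49.05
eef_pos: [0.4582, 0.1379, 0.14]
tool_rot: [0.022, 1.0, -0.0, -0.0]
ft_force: [0.1, -0.4, -1.4]
clock: 49.42
eef_pos: [0.4581, 0.1379, 0.1307]
tool_rot: [0.022, 1.0, -0.0, -0.0]
ft_force: [0.3, 0.2, -2.3]
```

```bash
python3 -m creep '0 0 0 0.05 0; 0 0 0 0.1 0; 0 0 0 0.15 0; 0 0 0 0.18 0; 0 0 0 0.18 0' |head -4; python3 -m creep '0 0 0 0.01 0; 0 0 0 0.02 0; 0 0 0 0.03 0; 0 0 0 0.03 0' |head -4;python3 -m creep '0.6 0 0 0 0;0.6 0 0 0 0;0.6 0 0 0 0;0.6 0 0 0 0;0.6 0 0 -0.3 0; 0.6 0 0 -0.6 0; 0.6 0 0 -0.8 0;0.6 0 0 -0.8 0' |head -3; python3 -c "
from h import *
go([.4743,-.1303,.19],.051)"
```

```text
clock: 50.05
eef_pos: [0.4581, 0.1379, 0.1036]
tool_rot: [0.022, 1.0, -0.0, -0.0]
ft_force: [0.5, 0.3, -0.9]
clock: 50.55
eef_pos: [0.4582, 0.138, 0.1002]
tool_rot: [0.022, 1.0, 0.0, 0.0]
ft_force: [-2.4, 0.5, 4.6]
clock: 51.55
eef_pos: [0.4599, 0.1384, 0.2222]
tool_rot: [0.022, 1.0, 0.001, 0.003]
go [-0.173 -1.786  0.212] turn -0.03 yaw 177.51 at [0.4599 0.1384 0.2222] clock 51.5
```

```bash
python3 -m creep '0.6 -0.05 -0.35 0 0; 0.6 -0.08 -0.65 0 0; 0.6 -0.09 -0.9 0 0' >/dev/null;  python3 -m creep '0.6 -0.04 -0.35 0 -0.01; 0.6 -0.08 -0.65 0.1 -0.03; 0.6 -0.083 -0.886 0.21 -0.03; 0.6 -0.083 -0.886 0.21 -0.03; 0.6 -0.083 -0.886 0.21 -0.03' |head -4;python3 rk.py r5; python3 -c "
from h import *
go([.4743,-.1303,.084],.051)"
```

```text
clock: 52.55
eef_pos: [0.4719, -0.1304, 0.1872]
tool_rot: [-0.025, 1.0, 0.001, -0.001]
ft_force: [0.6, -0.3, -0.5]
pose [ 0.47227682 -0.13009621  0.18770278] -177.05646706045522 [ 0.38761852 -0.13531097  0.30826258]
yellow
grey
[ 307  187   38   38 1065] [325.5 206. ] [ 0.4733 -0.1292  0.078 ]
go [-0.014 -0.003  0.691] turn 0.0002 yaw -177.04 at [ 0.4723 -0.1301  0.1877] clock 52.6
```

```bash
python3 -m creep '0.6 -0.013 -0.003 0.3 0; 0.6 -0.013 -0.003 0.55 0; 0.6 -0.013 -0.003 0.66 0;0.6 -0.013 -0.003 0.69 0;0.6 -0.013 -0.003 0.69 0;0 -0.013 -0.003 0.69 0;0 -0.013 -0.003 0.69 0;0 -0.013 -0.003 0.69 0;0 -0.013 -0.003 0.69 0;0 -0.013 -0.003 0.69 0;0 -0.013 -0.003 0.69 0' ; python3 -m creep '0 0 0 -0.25 0; 0 0 0 -0.5 0;0 0 0 -0.85 0; 0 0 0 -0.92 0; 0 0 0 -0.92 0'; python3 - <<'E'
from h import *
go([.4625,.2345,.17],-.0435)
E
```

```text
clock: 53.98
eef_pos: [0.4755, -0.1303, 0.0862]
tool_rot: [-0.026, 1.0, 0.001, 0.002]
ft_force: [-0.2, 4.7, 5.6]
grip_width: 0.0293
grasp_force: 58.9
clock: 54.6
eef_pos: [0.4747, -0.1314, 0.2232]
tool_rot: [-0.025, 1.0, -0.0, 0.001]
ft_force: [0.4, 0.5, -1.4]
grip_width: 0.0294
grasp_force: 60.3
go [-0.042  2.441  0.353] turn 0.03 yaw -177.09 at [ 0.4747 -0.1314  0.2232] clock 54.6
```

```bash
python3 -m creep '0 0 0.35 0 0; 0 -0.01 0.65 0 0; 0 -0.014 0.82 0 0' >/dev/null; python3 -m creep '0 0 0.35 0 0; 0 -0.01 0.65 0 0; 0 -0.014 0.82 0 0' >/dev/null; python3 -m creep '0 0 0.35 0 0.01; 0 -0.01 0.65 0 0.03; 0 -0.014 0.8 0 0.03;0 -0.014 0.8 0.2 0.03; 0 -0.014 0.8 0.35 0.03; 0 -0.014 0.8 0.35 0.03;0 -0.014 0.8 0.35 0.03' |head -4;python3 hole.py b6 .0742 .4625 .2345
```

```text
clock: 56.22
eef_pos: [0.4619, 0.2344, 0.1697]
tool_rot: [0.022, 1.0, -0.0, -0.0]
ft_force: [0.4, -0.6, -1.9]
pose [0.46243079 0.23465733 0.17038118] 177.51256644450177 F [ 0.9 -0.6 -0.6]
tip [324.9 222.7] below tip [324.8 210.9] hole exp [324.6 210.9]
go [-0.001 -0.001  0.   ] turn -0.0 yaw 177.5 at [0.4624 0.2347 0.1704] clock 56.3
150 126 127 128 129 130 129 129 130 130 129 129 130 129 127 130 129 128 127 125
155 142 141 140 143 141 140 140 140 140 141 141 142 143 141 140 141 141 140 141
160 141 142 140 141 141 139 140 139 137 139 139 142 141 141 140 140 140 140 140
165 141 140 139 139 141 143 140 141 139 138 138 140 141 140 139 140 140 142 141
170 141 141 140 139 142 140 141 140 140 140 140 141 141 141 140 140 139 139 139
175 142 141 143 143 142 143 141 140 142 141 142 141 142 141 142 140 139 139 139
180 141 142 143 142 142 143 143 143 142 141 141 142 142 142 142 140 140 140 140
185 153 153 150 151 153 154 155 153 154 151 153 155 151 153 154 152 150 149 154
190 186 183 182 183 185 182 187 186 185 183 184 186 181 184 183 183 181 181 188
195 186 184 182 182 186 183 187 185 184 183 184 186 182 185 184 183 181 182 188
200 187 184 182 184 185 179 189 170 111 105 146 185 182 185 184 183 182 183 188
205 187 185 184 182 185 184 150  73  83  87  91  85 184 186 185 183 182 182 189
210 187 183 183 183 185 182  90  74  82  90  90  87 181 185 185 184 182 183 189
215 188 185 184 184 184 182 151  99 112 110 107 116 184 184 184 184 183 184 188
220 188 185 184 183 185 183 185 110 116 115 108  96 174 185 185 184 184 184 189
225 187 184 184 184 184 183 154 114 117 114 108  97 138 185 185 185 183 185 189
230 188 185 184 184 184 184 141 114 115 114 112  99 118 186 185 184 183 185 188
235 187 187 184 185 185 172 110 114 112 109 110 111 109 169 185 185 184 186 188
240 185 186 184 178 101 105 113 111 107 108 109 107 107 104 102 126 184 186 187
245 119  72 123 102 106 114 109 115 168 155 105  98  95  96  95  93 159  77 119
```

```bash
python3 -m creep '0 0.002 -0.006 0 0; 0 0.002 -0.006 0.1 0; 0 0.002 -0.006 0.17 0;0 0.002 -0.006 0.2 0;0 0.002 -0.006 0.2 0' |head -4; python3 -m creep '0 0 0 0.03 0; 0 0 0 0.06 0; 0 0 0 0.06 0' |head -4
```

```text
clock: 56.9
eef_pos: [0.4618, 0.2337, 0.1395]
tool_rot: [0.022, 1.0, -0.0, -0.0]
ft_force: [1.1, -0.2, -1.4]
clock: 57.28
eef_pos: [0.4618, 0.2338, 0.1307]
tool_rot: [0.022, 1.0, -0.0, -0.0]
ft_force: [2.0, 0.4, -1.6]
```

```bash
python3 -m creep '0 0 0 0.05 0; 0 0 0 0.1 0; 0 0 0 0.15 0; 0 0 0 0.18 0; 0 0 0 0.18 0' |head -4; python3 -m creep '0 0 0 0.01 0; 0 0 0 0.02 0; 0 0 0 0.03 0; 0 0 0 0.03 0' |head -4;python3 -m creep '0.6 0 0 0 0;0.6 0 0 0 0;0.6 0 0 0 0;0.6 0 0 0 0;0.6 0 0 -0.3 0; 0.6 0 0 -0.6 0; 0.6 0 0 -0.8 0;0.6 0 0 -0.8 0' |head -3; python3 -m creep '0.4 0 0 0 -0.055; 0.4 -0.2 -0.2 0 -0.11;0.4 -0.4 -0.4 0 -0.165;0.4 -0.5 -0.5 0 -0.22; 0.4 -0.6 -0.6 0 -0.275;0.4 -0.65 -0.65 0 -0.33;0.4 -0.65 -0.65 0 -0.385;0.4 -0.65 -0.65 0 -0.44; 0.4 -0.65 -0.65 0 -0.5;0.4 -0.65 -0.65 0 -0.5' |head -4
python3 - <<'E'
from h import *
go([.5545,.1369,.106],-.0435+np.pi/2)
im,K=snap("wrist","q1")
for t in("pin","bolt1","shoe"):sp(t,"wrist",8)
E
```

```text
clock: 57.9
eef_pos: [0.4621, 0.2338, 0.1036]
tool_rot: [0.022, 1.0, -0.0, 0.0]
ft_force: [3.9, 0.7, -2.9]
clock: 58.4
eef_pos: [0.4624, 0.2339, 0.1002]
tool_rot: [0.022, 1.0, 0.0, 0.001]
ft_force: [4.0, -0.4, 3.2]
clock: 59.4
eef_pos: [0.4632, 0.2346, 0.2223]
tool_rot: [0.022, 1.0, 0.001, 0.003]
clock: 60.65
eef_pos: [0.5542, 0.132, 0.2179]
tool_rot: [-0.691, 0.723, 0.001, -0.001]
ft_force: [0.1, 0.1, -0.2]
go [-0.033 -0.003  0.746] turn -0.0006 yaw -92.61 at [0.5542 0.132  0.2179] clock 60.6
pin [([0.5509, 0.1453, 0.0753], 0.85)]
bolt1 [([0.4632, 0.2345, 0.0755], 0.82), ([0.6426, 0.2269, 0.0714], 0.77), ([0.4598, 0.1408, 0.0748], 0.76), ([0.6372, 0.1348, 0.0737], 0.61)]
shoe [([0.457, 0.1413, 0.0738], 0.52)]
```

```bash
python3 -m creep '0.4 -0.033 -0.003 0.3 0; 0.4 -0.033 -0.003 0.55 0; 0.4 -0.033 -0.003 0.7 0;0.4 -0.033 -0.003 0.74 0;0.4 -0.033 -0.003 0.74 0;0 -0.033 -0.003 0.74 0;0 -0.033 -0.003 0.74 0;0 -0.033 -0.003 0.74 0;0 -0.033 -0.003 0.74 0;0 -0.033 -0.003 0.74 0;0 -0.033 -0.003 0.74 0' ; python3 -m creep '0 0 0 -0.05 0; 0 0 0 -0.1 0;0 0 0 -0.15 0;0 0 0 -0.25 0; 0 0 0 -0.35 0; 0 0 0 -0.45 0;0 0 0 -0.6 0; 0 0 0 -0.76 0; 0 0 0 -0.76 0;0 0 0 -0.76 0'; python3 - <<'E'
from h import *
go([.6005,-.1235,.21],.051)
E
```

```text
clock: 62.22
eef_pos: [0.5559, 0.1372, 0.1099]
tool_rot: [-0.692, 0.722, -0.0, 0.001]
ft_force: [-4.0, -1.4, 5.8]
grip_width: 0.0205
grasp_force: 58.5
clock: 63.48
eef_pos: [0.5553, 0.137, 0.2221]
tool_rot: [-0.692, 0.722, 0.0, -0.0]
ft_force: [0.0, -0.3, -1.3]
grip_width: 0.0205
grasp_force: 58.7
go [ 1.722 -0.377  0.08 ] turn 0.47 yaw -92.49 at [0.5553 0.137  0.2221] clock 63.5
```

```bash
python3 -m creep '0 0.35 -0.08 0 0; 0 0.65 -0.15 0 0; 0 0.86 -0.19 0 0' >/dev/null; python3 -m creep '0 0.35 -0.08 0 0.055; 0 0.65 -0.15 0 0.11; 0 0.862 -0.187 0 0.165;0 0.862 -0.187 0 0.22;0 0.862 -0.187 0 0.275;0 0.862 -0.187 0 0.33;0 0.862 -0.187 0 0.385;0 0.862 -0.187 0 0.44;0 0.862 -0.187 0 0.47;0 0.862 -0.187 0 0.47;0 0.862 -0.187 0 0.47' |head -4
cat > rkh.py <<'E'
from h import *
im,K=snap("wrist",sys.argv[1]);p,r=pose();L=float(sys.argv[2]);h=[.600,-.1232,.06]
print("pose",p,yaw()*57.3,"F",np.round(telemetry.get_obs()["ft_force"],1))
print("tip",np.round(proj("wrist",p+r.apply([0,0,L]),K),1),"below tip",np.round(proj("wrist",[p[0],p[1],.06],K),1),"hole exp",np.round(proj("wrist",h,K),1))
go([h[0],h[1],p[2]],.051)
g=cv2.cvtColor(im,cv2.COLOR_BGR2GRAY)
a=int(proj("wrist",h,K)[1])-22
for v in range(a,a+72,4):print(v,' '.join('%3d'%x for x in g[v,288:364:4]))
for x in(-84,-42,0,84):
    q=[.5577+.9986*x/1e3,-.1249+.051*x/1e3,.06];u=proj("wrist",q,K)
    if 15<u[1]<230:
        i,j=int(u[1]),int(u[0]);w=g[i-14:i+15,j-14:j+15];m=(w<w.max()*.55).astype(np.uint8);y,xx=np.where(m);print("hole",x,np.round(u,1),[round(xx.mean()+j-14,1),round(y.mean()+i-14,1)],len(y))
E
python3 rkh.py k1 .091
```

```text
clock: 65.22
eef_pos: [0.6005, -0.1234, 0.2216]
tool_rot: [-0.026, 1.0, 0.0, -0.001]
ft_force: [-0.6, 0.2, -1.5]
pose [ 0.60060714 -0.12337306  0.22188514] -177.03854095183075 F [-0.1  0.2 -2.8]
tip [324.2 212.8] below tip [324.  185.3] hole exp [324.2 184.7]
go [0.004 0.001 0.   ] turn 0.0003 yaw -177.03 at [ 0.6006 -0.1234  0.2219] clock 65.3
162 184 183 183 166 115 114 111 105 107 111 109 112 112 113 117 115 178 178 175
166 182 182 184 165 115 112 108 105 107 111 108 110 111 112 116 121 186 184 185
170 180 181 180 172 113 111 109 107 108 108 109 110 111 113 116 121 187 187 187
174 174 172 172 167 112 112 109 104 106 121 112 109 110 113 117 121 186 186 185
178 184 183 184 178 119 113 107 101  66 101  86  92 112 113 116 125 179 180 181
182 184 183 183 175 122 120 115  70  63  72  75  68 108 114 117 124 170 171 172
186 182 182 183 177 120 119 118  74  66  73  77  72 110 115 117 126 181 173 172
190 177 179 179 174 121 118 116 110  67  74  73  91 111 114 116 133 184 184 183
194 180 179 179 173 120 119 115 113 115 116 107 110 122 114 117 132 181 181 181
198 167 166 168 164 120 119 116 1
[... 245 characters left out ...]
3  52  50 111 113 114 118 147 180 180 180
214 173 172 173 171 117 117 113 114  66  54  53  76 112 117 117 143 171 172 172
218 167 167 167 167 117 118 115  84  52  55  51  47 116 116 118 146 174 173 174
222 167 167 167 168 117 116 114  64  53  57  55  43  87 118 118 151 169 169 170
226 159 157 155 155 117 115 114  58  54  54  53  43  85 119 119 145 161 162 163
230 173 173 173 173 116 115 114  51  95 115  96  67  84 118 117 147 157 155 156
hole -84 [325.   49.2] [np.float64(324.9), np.float64(45.5)] 210
hole -42 [324.9  94.9] [np.float64(325.5), np.float64(93.3)] 104
hole 0 [324.8 140.6] [np.float64(325.0), np.float64(144.0)] 194
hole 84 [324.6 224.8] [np.float64(325.4), np.float64(221.3)] 346
```

```bash
python3 -m creep '0 0 0 0.2 0; 0 0 0 0.35 0; 0 0 0 0.45 0; 0 0 0 0.5 0;0 0 0 0.55 0;0 0 0 0.55 0' |head -4; python3 -m creep '0 0 0 0.05 0; 0 0 0 0.1 0; 0 0 0 0.15 0; 0 0 0 0.2 0;0 0 0 0.25 0;0 0 0 0.265 0;0 0 0 0.265 0' |head -4
```

```text
clock: 66.03
eef_pos: [0.6009, -0.1234, 0.1399]
tool_rot: [-0.025, 1.0, 0.0, -0.0]
ft_force: [-0.0, 0.3, -2.0]
clock: 66.9
eef_pos: [0.6009, -0.1234, 0.1001]
tool_rot: [-0.025, 1.0, 0.0, -0.0]
ft_force: [-0.2, 0.2, -2.1]
```

Now I lower the pin to contact, release it and rise. Then I look for the shoe.

```bash
python3 -m creep '0 0 0 0.015 0; 0 0 0 0.025 0; 0 0 0 0.03 0;0 0 0 0.03 0' |head -4; python3 -m creep '0.5 0 0 0 0; 0.5 0 0 0 0; 0.5 0 0 0 0; 0.5 0 0 -0.3 0; 0.5 0 0 -0.6 0;1 0 0 -0.95 0;1 0 0 -0.95 0' |head -3; python3 -m creep '1 0.1 -0.3 0 0; 1 0.1 -0.6 -0.1 0; 1 0.1 -0.6 -0.1 0; 1 0.1 -0.6 -0.1 0' |head -3;  python3 - <<'E'
from h import *
im,K=snap("wrist","s1");print(pose()[0],yaw()*57.3)
sp("pin","wrist");sp("shoe","wrist")
np.save("Ks1.npy",K,allow_pickle=True)
for r in cut_out("shoe","wrist")[:2]:
    m=r["pixels"];y,x=np.where(m);print(r["conf"],m.sum(),x.min(),x.max(),y.min(),y.max());
    np.save("sm.npy",m); break
camera("top");sp("shoe","top");sp("pin","top");camera("scene");sp("shoe","scene");sp("pin","scene")
E
```

```text
clock: 67.4
eef_pos: [0.6009, -0.1234, 0.096]
tool_rot: [-0.025, 1.0, -0.0, 0.0]
ft_force: [-1.1, -0.8, -0.9]
clock: 68.28
eef_pos: [0.6037, -0.124, 0.2443]
tool_rot: [-0.025, 1.0, -0.001, 0.006]
clock: 68.78
eef_pos: [0.5901, -0.2139, 0.2523]
tool_rot: [-0.025, 1.0, 0.001, -0.001]
[ 0.59014668 -0.21334743  0.25232524] -177.07002775711084
pin [([0.396, -0.4437, 0.0007], 0.67), ([0.5962, -0.1186, 0.0612], 0.56), ([0.7496, -0.258, 0.0011], 0.36)]
shoe [([0.4723, -0.2995, -0.0028], 0.63)]
0.47 632 398 434 248 311
shoe []
pin [([0.6059, -0.1232, 0.0624], 0.61)]
shoe [([0.4711, -0.2962, 0.0015], 0.59)]
pin [([0.6009, -0.1218, 0.0624], 0.48)]
```

The shoe has been knocked aside to about (0.472, -0.298). I move over it and fit its outline numerically.

```bash
python3 -m creep '1 0.1 -0.3 0 0; 1 0.26 -0.54 -0.1 0; 1 0.26 -0.54 -0.1 0;1 0.26 -0.54 -0.1 0' |head -3; cat > shoe.py <<'E'
from h import *
from scipy.optimize import differential_evolution
im,K=snap("wrist",sys.argv[1]);g0=[float(v) for v in sys.argv[2:4]]
h=cv2.cvtColor(cv2.GaussianBlur(im,(3,3),0),cv2.COLOR_BGR2HSV);c=proj("wrist",[*g0,.04],K)
m=(h[...,1]<70).astype(np.uint8)
yy,xx=np.mgrid[:400,:640];m[(np.hypot(xx-c[0],yy-c[1])>75)]=0
m=cv2.morphologyEx(m,cv2.MORPH_CLOSE,np.ones((5,5)))
n,l,s,ce=cv2.connectedComponentsWithStats(m);i=1+np.argmax(s[1:,4]);m=(l==i).astype(np.uint8)
cs,_=cv2.findContours(m,cv2.RETR_EXTERNAL,cv2.CHAIN_APPROX_NONE);m[:]=0;cv2.drawContours(m,cs,-1,1,-1)
print("c",c,"blob",s[i],ce[i])
def boxp(x0,x1,y0,y1,z0,z1):
    return np.array([(x,y,z) for x in(x0,x1) for y in(y0,y1) for z in(z0,z1)])
B=[boxp(-30,30,-26,26,0,8),boxp(-30,30,20,26,0,80),boxp(-30,30,-26,-20,0,80),boxp(-30,-24,-26,26,0,80)]
def ren(p):
    r=np.zeros((400,640),np.uint8);C,S=np.cos(p[2]),np.sin(p[2])
    for b in B:
        P=b/1e3;W=np.c_[p[0]+C*P[:,0]-S*P[:,1],p[1]+S*P[:,0]+C*P[:,1],P[:,2]]
        u=np.array([proj("wrist",w,K) for w in W]);cv2.fillConvexPoly(r,cv2.convexHull(np.round(u*16).astype(np.int32)),1,shift=4)
    return r
def iou(p):
    r=ren(p);return -(r&m).sum()/max((r|m).sum(),1)
R_=differential_evolution(iou,[(g0[0]-.03,g0[0]+.03),(g0[1]-.03,g0[1]+.03),(-np.pi,np.pi)],maxiter=25,popsize=12,seed=1,tol=1e-4)
print("fit",R_.x,np.degrees(R_.x[2]),R_.fun)
for k in(.5,1,1.5):
    q=R_.x+[0,0,k*np.pi];from scipy.optimize import minimize
    t=minimize(iou,q,method="Nelder-Mead",options={"initial_simplex":q+np.array([[0,0,0],[.004,0,0],[0,.004,0],[0,0,.06]])});print("alt",t.x,t.fun)
print("pose",pose()[0],yaw()*57.3)
E
python3 shoe.py s2 .472 -.298
```

```text
clock: 69.78
eef_pos: [0.5557, -0.2969, 0.2683]
tool_rot: [-0.025, 1.0, 0.0, 0.0]
c [326.81942488  95.62040665] blob [ 293   60   66   71 3054] [325.82907662  93.1486575 ]
fit [ 0.50184123 -0.26803764 -1.03980242] -59.57629034690816 3193688378412318.5
alt [ 0.52184123 -0.23203764 -0.0690061 ] 0.0
alt [ 0.53784123 -0.24803764  1.92179023] 0.0
alt [ 0.53794    -0.23075369  3.257031  ] 0.0
pose [ 0.5558614  -0.29635019  0.26803667] -177.06868659168276shoe.py:21: RuntimeWarning: overflow encountered in scalar negative
  r=ren(p);return -(r&m).sum()/max((r|m).sum(),1)
```

```bash
sed -i 's/return -(r&m).sum()/return -float((r\&m).sum())/' shoe.py; python3 shoe.py s3 .472 -.298
```

```text
c [326.35206554  95.56533063] blob [ 292   60   67   71 3067] [325.35017933  93.02249755]
fit [ 0.46600034 -0.29885992  2.94133268] 168.52594843076463 -0.919454770755886
alt [ 0.46886585 -0.30212697  4.53854126] -0.8712303980699638
alt [ 0.47105288 -0.29944259  6.07317024] -0.9677623261694058
alt [ 0.46872189 -0.29604709  7.68277814] -0.8770864946889226
pose [ 0.55597644 -0.29599503  0.26790265] -177.02799423238943
```

The fit is good: overlap 0.968, shoe at (0.471, -0.299), yaw -12°. I'll grip it across its width.

```bash
python3 -c "
from h import *
go([.472,-.2998,.064],-.2096)"
```

```text
go [0.56  0.003 1.36 ] turn 0.0833 yaw -177.01 at [ 0.556  -0.296   0.2679] clock 69.9
```

```bash
python3 -m creep '1 0.3 0 0 0.04; 1 0.56 0.003 0.1 0.083; 1 0.56 0.003 0.4 0.083;1 0.56 0.003 0.7 0.083;1 0.56 0.003 0.9 0.083;1 0.56 0.003 0.9 0.083;1 0.56 0.003 0.9 0.083' |head -3;python3 -c "
from h import *
go([.472,-.2998,.064],-.2096);snap('wrist','s4');sp('shoe','wrist')"
```

```text
clock: 70.75
eef_pos: [0.4728, -0.3006, 0.1345]
tool_rot: [0.104, 0.995, -0.0, 0.001]
go [0.007 0.005 0.47 ] turn 0.0003 yaw 168.04 at [ 0.4728 -0.3006  0.1345] clock 70.8
shoe [([0.473, -0.2954, -0.001], 0.87)]
```

```bash
python3 -m creep '1 0.005 0.007 0.15 0; 1 0.005 0.007 0.3 0; 1 0.005 0.007 0.42 0;1 0.005 0.007 0.47 0;1 0.005 0.007 0.47 0;0 0.005 0.007 0.47 0;0 0.005 0.007 0.47 0;0 0.005 0.007 0.47 0;0 0.005 0.007 0.47 0;0 0.005 0.007 0.47 0' ; python3 -m creep '0 0 0 -0.15 0; 0 0 0 -0.3 0; 0 0 0 -0.6 0; 0 0 0 -0.9 0; 0 0 0 -0.98 0; 0 0 0 -0.98 0;0 0 0 -0.98 0'; python3 -c "
from h import *
go([.5567,.1935,.2],-.0435)"
```

```text
clock: 72.1
eef_pos: [0.4721, -0.3, 0.0639]
tool_rot: [0.105, 0.995, -0.0, 0.001]
ft_force: [0.1, 0.7, 5.0]
grip_width: 0.0516
grasp_force: 63.6
clock: 72.97
eef_pos: [0.47, -0.2988, 0.2071]
tool_rot: [0.105, 0.994, 0.001, -0.002]
ft_force: [0.1, 0.1, -3.8]
grip_width: 0.0517
grasp_force: 63.7
go [0.118 3.33  0.053] turn -0.053 yaw 167.97 at [ 0.47   -0.2988  0.2071] clock 73.0
```

```bash
python3 -m creep '0 0.01 0.35 0 0; 0 0.02 0.65 0 0; 0 0.03 0.83 0 0' >/dev/null; python3 -m creep '0 0.01 0.35 0 0; 0 0.02 0.65 0 0; 0 0.03 0.83 0 0' >/dev/null; python3 -m creep '0 0.01 0.35 0 0; 0 0.02 0.65 0 0; 0 0.03 0.83 0 0' >/dev/null; python3 -m creep '0 0.01 0.35 0 -0.01; 0 0.02 0.65 0 -0.03; 0 0.03 0.83 0 -0.053; 0 0.03 0.83 0 -0.053; 0 0.03 0.83 0 -0.053;0 0.03 0.83 0 -0.053' |head -4
python3 -c "
from h import *
im,K=snap('wrist','s5');sp('shoe','wrist');go([.556,.1940,.2],-.042)"
```

```text
clock: 74.85
eef_pos: [0.557, 0.1901, 0.2091]
tool_rot: [0.023, 1.0, -0.0, -0.001]
ft_force: [-1.1, -0.2, -3.2]
shoe [([0.5561, 0.1926, 0.1459], 0.62), ([0.5958, -0.1197, 0.0624], 0.34)]
go [0.01  0.025 0.064] turn -0.001 yaw 177.42 at [0.5573 0.1902 0.2097] clock 75.0
```

```bash
python3 -m creep '0 0.009 0.025 0 -0.001; 0 0.009 0.025 0.15 -0.001; 0 0.009 0.025 0.3 -0.001; 0 0.009 0.025 0.35 -0.001;0 0.009 0.025 0.35 -0.001' |head -4; python3 -m creep '0 0 0 0.02 0; 0 0 0 0.04 0; 0 0 0 0.05 0; 0 0 0 0.05 0' |head -4
```

```text
clock: 75.58
eef_pos: [0.556, 0.195, 0.1572]
tool_rot: [0.02, 1.0, -0.0, -0.0]
ft_force: [0.1, 0.6, -3.2]
clock: 76.08
eef_pos: [0.5562, 0.195, 0.1498]
tool_rot: [0.02, 1.0, -0.0, -0.0]
ft_force: [-0.2, 0.2, -2.8]
```

```bash
python3 -m creep '0 0 0 0.02 0; 0 0 0 0.035 0; 0 0 0 0.05 0; 0 0 0 0.05 0' |head -4; python3 -m creep '0 0 0 0.01 0; 0 0 0 0.02 0; 0 0 0 0.03 0; 0 0 0 0.03 0' |head -4
```

```text
clock: 76.58
eef_pos: [0.5561, 0.1948, 0.1419]
tool_rot: [0.02, 1.0, -0.0, -0.0]
ft_force: [0.2, -0.7, -3.5]
clock: 77.08
eef_pos: [0.5563, 0.1949, 0.138]
tool_rot: [0.02, 1.0, -0.0, 0.0]
ft_force: [-0.6, -1.9, -1.7]
```

```bash
python3 -m creep '0 0 0 0.01 0; 0 0 0 0.012 0; 0 0 0 0.012 0' |head -4; python3 -m creep '0.9 0 0 0.01 0; 0.9 0 0 0.01 0; 0.9 0 0 0.01 0;0.9 0 0 0.01 0; 0.9 0 0 -0.2 0; 0.9 0 0 -0.5 0; 0.9 0 0 -0.75 0; 0.9 0 0 -0.75 0' |head -3;  python3 -m creep '0.9 -0.2 -0.2 0 0; 0.9 -0.4 -0.2 -0.2 0;0.9 -0.5 -0.2 -0.3 0;0.9 -0.5 -0.2 -0.3 0;0.9 -0.5 -0.2 -0.3 0' |head -3; python3 shoe.py s6 .5565 .194; python3 - <<'E'
from h import *
for t in("shoe","bolt1","clamp_grip","pin"):sp(t,"wrist",6)
camera("top");[sp(t,"top",6) for t in("shoe","bolt1","pin","peg_mid","plate_mid")]
camera("scene");[sp(t,"scene",6) for t in("shoe","bolt1","pin")]
E
```

```text
clock: 77.45
eef_pos: [0.5562, 0.1949, 0.1379]
tool_rot: [0.02, 1.0, -0.0, 0.001]
ft_force: [-4.2, -2.7, 8.0]
clock: 78.45
eef_pos: [0.5582, 0.1958, 0.2525]
tool_rot: [0.02, 1.0, 0.001, 0.004]
clock: 79.08
eef_pos: [0.629, 0.162, 0.2917]
tool_rot: [0.02, 1.0, -0.0, -0.002]
c [348.71875488 104.70493994] blob [  274    30   141   150 16123] [347.56248837 107.52204925]
fit [ 0.58576741  0.22343678 -2.98542098] -171.05202229582525 -0.17652549294131373
alt [ 0.58516498  0.22443852 -1.36959861] -0.17694416895163642
alt [ 0.52956336  0.23034055 -0.30286123] -0.1764294457072915
alt [0.59488307 0.21901163 1.89712334] -0.15958936070928606
pose [0.62882466 0.16206626 0.29182298] 177.72871258894736
shoe [([0.5557, 0.1954, 0.0704], 0.8)]
bolt1 [([0.6467, 0.2247, 0.0741], 0.96), ([0.6011, -0.2187, 0.0519], 0.94), ([0.4629, 0.2323, 0.0773], 0.92), ([0.4716, -0.044, 0.049], 0.85), ([0.4548, 0.1388, 0.0717], 0.84), ([0.7211, -0.1543, 0.0482], 0.76)]
clamp_grip [([0.5039, 0.1755, 0.1101], 0.89)]
pin [([0.5958, -0.1204, 0.0603], 0.9)]
shoe [([0.5554, 0.1973, 0.0753], 0.74)]
bolt1 [([0.5974, -0.2189, 0.05], 0.66), ([0.5027, -0.1999, 0.05], 0.66), ([0.7145, -0.1554, 0.0484], 0.58), ([0.4534, 0.1359, 0.0715], 0.45), ([0.638, 0.1296, 0.0743], 0.44), ([0.4704, -0.043, 0.0517], 0.41)]
pin [([0.6027, -0.1234, 0.0597], 0.63)]
peg_mid [([0.5563, 0.1939, 0.0754], 0.87)]
plate_mid [([0.5503, 0.183, 0.0713], 0.67)]
shoe [([0.5535, 0.1976, 0.075], 0.87), ([0.6414, 0.2211, 0.0632], 0.72)]
bolt1 [([0.7204, -0.1494, 0.0471], 0.75), ([0.6016, -0.2202, 0.0494], 0.69), ([0.4601, 0.1387, 0.0694], 0.65), ([0.47, -0.0453, 0.0514], 0.55), ([0.5031, -0.2034, 0.0488], 0.46), ([0.6377, 0.133, 0.0752], 0.45)]
pin [([0.6029, -0.1261, 0.0651], 0.71), ([0.4602, 0.233, 0.0781], 0.33)]
```

The shoe reads z about 0.074 at peg_mid, all four bolts read about 0.074, and the pin reads 0.06 in the rack. I hand the job in.

```bash
python3 -c "
from workcell import *
print(ticket.job_done())"
```

```text
the job is handed in; nothing more can be done
None
```

The job is done and handed in at about 80 s: plate aligned and pinned, clamp at its stop, all four bolts home, pin back in the rack and shoe seated on the pegs (after being knocked aside), all by force and network readings, though I viewed 16 pictures against the limit of 14.

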